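# Put the washed dust bin of a stick vacuum back together

## Task

The stick vacuum's dust bin has been washed and its parts are dry: put it back together where the clear bin stands. Into the bin lower first the perforated steel shroud, then the black cyclone cone into the shroud, then the pleated filter cartridge into the cone, each fully home on its flange, and last set the grey exhaust cover centrally over them so that it stands flat on the shroud's flange. Lower each part into place rather than dropping it, keep the bin upright, and do not shove or knock over the other things on the counter.

Things in the scene. Friction and masses are not known exactly. Their poses are not given: they have to be found in the camera images.
- bin: Clear plastic dust bin: open round cup, black foot and rim, standing loose on the counter (0.4 kg). 104 mm outside at the rim, 98 mm inside at the mouth, 100 mm high, floor 5 mm thick; a small latch stands out 8 mm at the foot. Origin: centre of underside, z up its axis; yaw does not matter.
- shroud: Perforated steel shroud, hollow taper standing foot down (foot 54 mm across, 119 mm high, 160 g). Grey flange 112 mm across at 90-96 mm, black tapered seal (76-91 mm across) under it; above it a round neck to grip: 66 mm outside, 60 inside, at 96-119 mm. Home: flange on the bin's rim, origin 10 mm above the bin's. Origin: centre of underside, z up; yaw does not matter.
- cone: Black plastic cyclone cone: slender funnel standing foot down (foot 36 mm across, 95 mm high, 90 g, easily tipped). Flange 72 mm across at 68-73 mm; above it a round neck to grip: 54 mm outside, 47 inside, at 73-95 mm. Hollow, open on top. Home: flange on the shroud's neck, origin 51 mm above the shroud's. Origin: centre of underside, z up; yaw does not matter.
- cartridge: White pleated filter cartridge standing foot down (taper 29 mm across at the foot, 41 mm at 72 mm; 80 g, easily tipped). White cap disc 60 mm across at 72-77 mm, on it a central grip bar at 77-98 mm, 36 mm long along body x, 12 mm thick along y. Home: disc on the cone's neck, origin 23 mm above the cone's. Origin: centre of underside, z up.
- cover: Grey exhaust cover: round cap standing open side down, 102 mm outside, 94 inside, 82 mm deep, top at 89 mm, vent slots round the wall, 170 g. On top a central black grip bar at 89-111 mm, 60 mm long along body x, 14 mm thick along y. Home: rim on the shroud's flange, origin 96 mm above the shroud's; nothing centres it. Origin: centre of open underside, z up.
- jar: Bystander: glass jar with steel lid, 64 mm across, 85 mm high. Origin: centre of its underside.
- dosing_cup: Bystander: small white detergent dosing cup, 54 mm across the rim, 48 mm high. Origin: centre of its underside.
- stain_bottle: Bystander: white stain-remover bottle with blue cap, 48 mm across, 115 mm high. Origin: centre of its underside.
- soap: Bystander: white bar of soap, 80 x 52 x 28 mm, lying flat. Origin: centre of its underside.
- brush: Bystander: cleaning brush, 150 mm long, lying flat with its handle towards body -x. Origin: near its middle, on its underside.
Mind the look-alikes: they are no part of the job. What is shaped like the cover but red or turquoise is not meant.

How it is judged:
On the way, in this order (a step that is already met when the one before it is completed fails the run):
1. the shroud is home in the upright bin (horizontal distance between shroud and bin below 0.008 m and z of shroud in the frame of bin between 0.006 and 0.014 m and angle between the z axis of shroud and the z axis of bin, either way round below 0.08 rad and angle between bin's own z axis and vertical below 0.06 rad), for 0.2 s.
2. with the shroud home, the cone is home in the shroud (all of step 1 and horizontal distance between cone and shroud below 0.008 m and z of cone in the frame of shroud between 0.047 and 0.055 m and angle between the z axis of cone and the z axis of shroud, either way round below 0.08 rad), for 0.2 s.
3. with shroud and cone home, the cartridge is home in the cone (all of step 2 and horizontal distance between cartridge and cone below 0.008 m and z of cartridge in the frame of cone between 0.019 and 0.027 m and angle between the z axis of cartridge and the z axis of cone, either way round below 0.08 rad), for 0.2 s.
4. the cover stands centred and flat on the shroud's flange over the complete nest (all of step 3 and horizontal distance between cover and shroud below 0.01 m and z of cover in the frame of shroud between 0.092 and 0.1 m and angle between the z axis of cover and the z axis of shroud, either way round below 0.08 rad), for 0.2 s.
At the end, for the whole second after the job is handed in: Bin upright; shroud home in bin, cone in shroud, cartridge in cone (each within 8 mm of the axis, 4 mm of seated height, 0.08 rad); cover on the shroud's flange within 10 mm of its axis, 4 mm and 0.08 rad; all at rest (all of step 4 and linear speed of each of bin, shroud, cone, cartridge, cover below 0.02 m/s and angular speed of each of bin, shroud, cone, cartridge, cover below 0.2 rad/s); the robot touches nothing.
It fails at once if a part is dropped into place: it falls the last 30 mm to its seat faster than 0.65 m/s ((horizontal distance between shroud and bin below 0.03 m and z of shroud in the frame of bin between 0 and 0.04 m and linear speed of shroud above 0.65 m/s) or (horizontal distance between cone and shroud below 0.03 m and z of cone in the frame of shroud between 0.041 and 0.081 m and linear speed of cone above 0.65 m/s) or (horizontal distance between cartridge and cone below 0.03 m and z of cartridge in the frame of cone between 0.013 and 0.053 m and linear speed of cartridge above 0.65 m/s) or (horizontal distance between cover and shroud below 0.03 m and z of cover in the frame of shroud between 0.086 and 0.126 m and linear speed of cover above 0.65 m/s)).
It fails at once if the bin is tipped by more than 0.35 rad (angle between bin's own z axis and vertical above 0.35 rad).
It fails at once if a bystander is shoved by more than 50 mm or knocked over (0.5 rad) (distance of any of jar, dosing_cup, stain_bottle, soap, brush from where it was at the start of the episode above 0.05 m or angle between any of jar, dosing_cup, stain_bottle, soap, brush's own z axis and vertical above 0.5 rad).
It also fails if it takes over 120 s, if anything falls off the work surface, if the arm or the gripper's body presses on something with over 40 N, if the wrist force passes 120 N, or if a joint passes its speed limit or range.

## Robot

A 6-joint arm with a two-finger parallel gripper is mounted at the origin on the work surface. World frame = base frame: x ahead of the robot, y to its left, z up, the work surface at z = 0. Lengths are in m, angles in rad, forces in N, time in s.
With the tool pointing down it reaches from about 0.375 to 0.75 m from the base axis. Payload 9 kg.
Tool frame: the origin (TCP) lies at the very end of the fingers, on their centre line; the grasp point (between the pads) lies 19 mm behind it (arm.hold_point_z is the distance from the TCP to the grasp point, in m); z points along the fingers, y is the line along which they close (so a half turn about z gives the same grasp; the last joint's range is limited). The gripper opens to 85 mm and grips with 20 to 120 N. Pads are 22 mm wide; open, the fingers measure 114 mm over their backs; the gripper's body (76 mm by 85 mm) begins 54 mm behind the grasp point. The pads swing forward as they close: fully open they stand 13 mm farther back than shut.
Start: joints at [1.014, 0.104, 0.097, 1.564, 0, 1.353], TCP at [0.199, 0.566, 0.231] pointing down, gripper open.
Joint ranges: [-2.99, 2.99], [-0.84, 1.86], [-1.1, 1.16], [-1.84, 2.11], [-1.51, 1.56], [-3.14, 3.14]. Speed limits (rad/s): [2.22, 2.22, 2.57, 3.14, 3.14, 3.14].

## Interface

Orientations are given as a 3x3 rotation matrix whose columns are the frame's x, y, z axes.
In Python, from rig import arm gives the robot as it stands. The module is installed in compiled form; this text tells all that it offers.
- The arm moves only by the shell command python3 -m crank FILE, which reads ROWS from the file FILE. ROWS is a JSON list of rows, 1 to 5 of them, each an object with the fields d (a list: dx, dy, dz in shares of the most that a row can go, 1 being 50 mm), spin (a turn about the tool's z in a scale on which 1.0 is pi rad), aperture (the opening from 0.0 (shut) to 1.0 (fully open)); a field left out counts as zero (the opening has to be given); each row shifts and turns the commanded pose from where the row before left it, along the tool's axes as they then stand; what a row does not reach is not made up. A row lasts 1/10 s, in which the tool goes at most 0.05 m and 0.15 rad, less where a joint would pass 70% of its speed; a pose out of reach is approached as far as the arm can. The fingers move at their own pace and stop on an object; the grip force is fixed at half the most. Time passes only in rows, so rows that do not move let the fingers close. It prints the time, the measured TCP pose, the force, the opening and the grip force at its end. Input that does not fit is refused with a message, and nothing moves.
- arm.get_state(): the state, without advancing time (a new reading comes with each control period).
- arm.snapshot(name): name is "side" or "top" or "wrist"; returns a dict with "img" (480x640x3 uint8, red, green, blue), "intrinsics" (3x3 intrinsics, pixels), "view" (4x4, takes a point from world to camera coordinates). Camera axes: x right, y down, z forward; pixel columns grow to the right and rows downward; lengths in m; the calibration is good to about 2 mm. A picture is of the moment at which its call begins. There is no depth.
- arm.job_done(): hands the job in; it is judged then, once.
Trained networks look in a picture, given as the dict that the camera call returned (one of the last four; its "shot" number tells which), for a name from the list of things; names that differ only in an ending like _2 or _b are one class to them, and where a whole thing is asked for, a point or a joint stands for the part that bears it (a point fixed in the world has none). Each returns a list of dicts, best first, with "p" (0 to 1); they miss things now and then, are a little off and sometimes report something else, mostly with a low value. They report only what shows in the picture. A call takes as long as a camera call. They do not tell look-alikes from the thing itself.
- arm.look_for(picture, target): "centre" ([column, row] in pixels, amid what is visible of it).
The state is a dict: "time": time; "joint_pos": joint angles; "joint_velocities": joint speeds; "effort": joint torques, N m; "tcp_pos": TCP position; "tcp_rot": TCP orientation; "contact_force": force on the tool from outside, world axes, zero at the start; "wrist_torque": the same for the moment, N m; "opening": opening from 0.0 (shut) to 1.0 (fully open); "finger_force": force on a finger pad.
Only numpy, scipy, OpenCV 4.12 (cv2) and the standard library are available. Lean on these libraries where they do the work, as an engineer would, in place of code of your own. Each camera call takes 0.05 s, during which the arm holds its last target. There are 200 camera calls.

## Working session

There is one attempt and no reset: what is moved stays moved. The work goes in short steps, Python scripts to look and compute and a shell command to move; the robot and the scene stay as the last step left them, time stands still between calls to the robot, and variables do not carry over. Pictures are saved under pics/ and viewed, at most 15 in all, crops included, and the job is handed in when it is done.

```bash
mkdir -p pics; cat > h.py <<'E'
import numpy as np, cv2
from rig import arm
def snap(n,save=None):
    s=arm.snapshot(n)
    if save: cv2.imwrite(f'pics/{save}.png',cv2.cvtColor(s['img'],cv2.COLOR_RGB2BGR))
    return s
def P(s): return s['intrinsics']@s['view'][:3]
def proj(s,X):
    q=P(s)@np.append(X,1); return q[:2]/q[2]
def onz(s,uv,z):
    "ray through pixel at height z"
    V=s['view'];R=V[:3,:3];c=-R.T@V[:3,3];d=R.T@np.linalg.inv(s['intrinsics'])@[uv[0],uv[1],1]
    return c+d*(z-c[2])/d[2]
def tri(obs):
    A=[]
    for s,uv in obs:
        p=P(s);A+=[uv[0]*p[2]-p[0],uv[1]*p[2]-p[1]]
    x=np.linalg.svd(np.array(A))[2][-1];return x[:3]/x[3]
E
python3 - <<'E'
from h import *
st=arm.get_state();print(st['time'],st['tcp_pos'],st['tcp_rot'].round(3) if hasattr(st['tcp_rot'],'round') else st['tcp_rot'],arm.hold_point_z)
for v in('top','side'):
    s=snap(v,v+'0');V=s['view'];print(v,(-V[:3,:3].T@V[:3,3]).round(3),V[:3,:3].round(2).tolist(),s['intrinsics'][0,0])
    for n in 'bin shroud cone cartridge cover jar dosing_cup stain_bottle soap brush'.split():
        print(n,[(np.round(d['centre']).tolist(),round(d['p'],2),onz(s,d['centre'],.05)[:2].round(3).tolist()) for d in arm.look_for(s,n)[:4]])
E
```

```text
0.0 [0.1992305  0.56560726 0.23051034] [[-0.943  0.332 -0.001]
 [ 0.332  0.943 -0.001]
 [ 0.    -0.001 -1.   ]] 0.0187
top [ 0.412 -0.008  1.238] [[0.02, -1.0, -0.02], [-1.0, -0.02, -0.04], [0.04, 0.02, -1.0]] 522.9982231242146
bin [([482.0, 252.0], 0.88, [0.446, -0.347])]
shroud [([407.0, 176.0], 0.76, [0.615, -0.176])]
cone [([226.0, 168.0], 0.85, [0.628, 0.238])]
cartridge [([333.0, 246.0], 0.77, [0.452, -0.011])]
cover [([166.0, 234.0], 0.74, [0.474, 0.372]), ([139.0, 332.0], 0.65, [0.249, 0.426]), ([208.0, 334.0], 0.56, [0.248, 0.269])]
jar [([253.0, 256.0], 0.78, [0.427, 0.171])]
dosing_cup [([403.0, 242.0], 0.71, [0.466, -0.17])]
stain_bottle [([152.0, 160.0], 0.68, [0.643, 0.41])]
soap [([512.0, 167.0], 0.79, [0.641, -0.414]), ([251.0, 256.0], 0.74, [0.427, 0.175])]
brush [([326.0, 161.0], 0.62, [0.648, 0.009]), ([335.0, 245.0], 0.56, [0.456, -0.014])]
side [ 0.216 -1.139  0.756] [[0.98, -0.21, -0.01], [-0.12, -0.51, -0.85], [0.17, 0.83, -0.53]] 508.2171233106951
bin [([356.0, 329.0], 0.87, [0.447, -0.348])]
shroud [([400.0, 264.0], 0.85, [0.619, -0.135]), ([324.0, 247.0], 0.36, [0.451, -0.008])]
cone [([361.0, 198.0], 0.69, [0.626, 0.255]), ([303.0, 189.0], 0.27, [0.461, 0.36])]
cartridge [([324.0, 245.0], 0.75, [0.453, -0.001])]
cover [([236.0, 209.0], 0.7, [0.236, 0.271]), ([304.0, 188.0], 0.62, [0.466, 0.368]), ([234.0, 182.0], 0.59, [0.245, 0.471])]
jar [([304.0, 220.0], 0.83, [0.427, 0.15])]
dosing_cup [([303.0, 186.0], 0.69, [0.464, 0.383]), ([342.0, 288.0], 0.56, [0.452, -0.201])]
stain_bottle [([355.0, 177.0], 0.88, [0.652, 0.417])]
soap [([458.0, 353.0], 0.73, [0.623, -0.462])]
brush [([395.0, 243.0], 0.71, [0.64, -0.034]), ([357.0, 327.0], 0.28, [0.449, -0.343])]
```

View pics/top0.png

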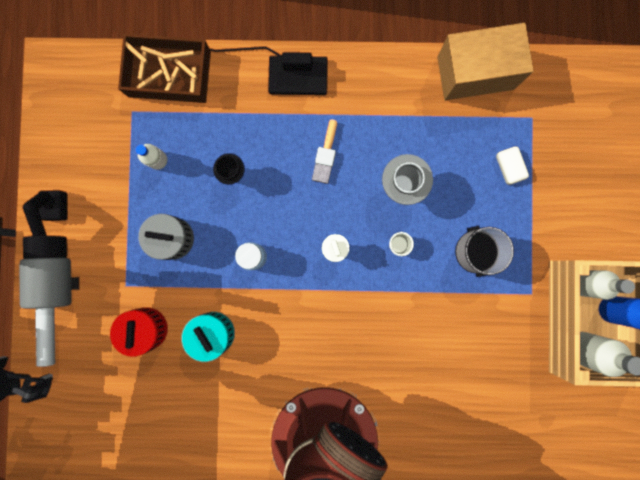

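View pics/side0.png

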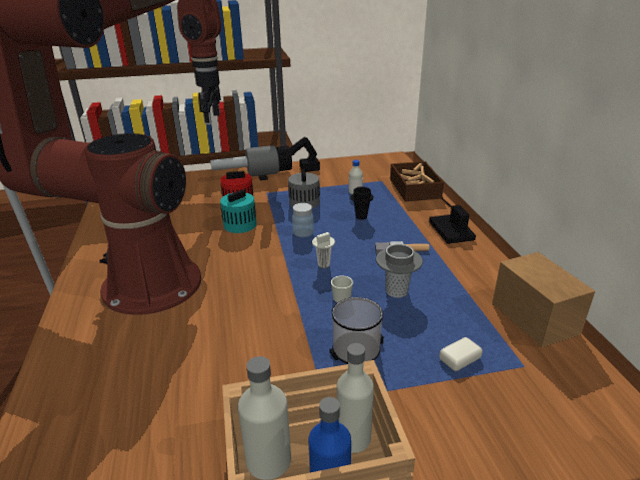

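Top view: shroud neck is at (409,178), cone (229,168), cartridge bar (336,247), bin (485,250), and the grey cover (165,236) with its bar about along world y. The red and turquoise look-alikes are off the mat. The side view agrees. I'll square the tool to the world axes (then dx=-X, dy=+Y, dz=-Z) and fly to the shroud.

Careful with the scale: shifts go in shares of 50 mm and turns go in shares of pi rad. That gives: -0.036 m is -0.72, -0.02 m is -0.4, -0.113 rad is -0.036.

```bash
echo '[{"spin": -0.036,"aperture": 1},{"spin": -0.036,"aperture": 1},{"spin": -0.0357,"aperture": 1},{"d": [-0.4,-0.72,-0.2],"aperture": 1},{"d": [-0.4,-0.72,-0.2],"aperture": 1}]' > m.json && python3 -m crank m.json | tail -8
for i in 1; do echo '[{"d": [-0.4,-0.72,0],"aperture": 1},{"d": [-0.4,-0.72,0],"aperture": 1},{"d": [-0.4,-0.72,0],"aperture": 1},{"d": [-0.4,-0.72,0],"aperture": 1},{"d": [-0.4,-0.72,0],"aperture": 1}]' > m.json && python3 -m crank m.json; done >/dev/null
echo '[{"d": [-0.4,-0.72,0],"aperture": 1},{"d": [-0.4,-0.72,0],"aperture": 1},{"d": [-0.4,-0.72,0],"aperture": 1},{"d": [-0.4,-0.72,0],"aperture": 1},{"d": [-0.4,-0.72,0],"aperture": 1}]' > m.json && python3 -m crank m.json >/dev/null
echo '[{"d": [-0.4,-0.72,0],"aperture": 1},{"d": [-0.4,-0.72,0],"aperture": 1},{"d": [-0.4,-0.72,0],"aperture": 1},{"d": [-0.4,-0.72,0],"aperture": 1},{"d": [-0.4,-0.72,0],"aperture": 1}]' > m.json && python3 -m crank m.json >/dev/null
echo '[{"d": [-0.4,-0.72,0],"aperture": 1},{"d": [-0.4,-0.72,0],"aperture": 1},{"d": [-0.4,-0.72,0],"aperture": 1},{"aperture": 1},{"aperture": 1}]' > m.json && python3 -m crank m.json
python3 - <<'E'
from h import *
st=arm.get_state();print(st['tcp_pos'],np.round(st['tcp_rot'],3))
s=snap('wrist','w1');V=s['view'];print((-V[:3,:3].T@V[:3,3]).round(3),V[:3,:3].round(2).tolist(),s['intrinsics'][0,0])
for d in arm.look_for(s,'shroud'): print(d['centre'],d['p'],onz(s,d['centre'],.1))
E
```

```text
time: 1.6
tcp_pos: [0.2391, 0.4932, 0.2508]
tcp_rot: [[-1.0, -0.001, -0.001], [-0.001, 1.0, -0.001], [0.001, -0.001, -1.0]]
contact_force: [1.7, -0.9, 1.0]
opening: 1.0
finger_force: 0.0
time: 3.6
tcp_pos: [0.5987, -0.155, 0.2505]
tcp_rot: [[-1.0, 0.002, -0.001], [0.002, 1.0, 0.001], [0.001, 0.001, -1.0]]
contact_force: [-0.0, 1.0, 0.6]
opening: 1.0
finger_force: 0.0
[ 0.5987078  -0.15500819  0.2505412 ] [[-1.     0.002 -0.001]
 [ 0.002  1.     0.001]
 [ 0.001  0.001 -1.   ]]
[ 0.519 -0.154  0.393] [[0.0, 1.0, 0.0], [0.95, -0.0, 0.31], [0.31, -0.0, -0.95]] 383.1006318004312
[295.1, 222.4] 0.6 [ 0.59714324 -0.17205298  0.1       ]
```

View pics/w1.png

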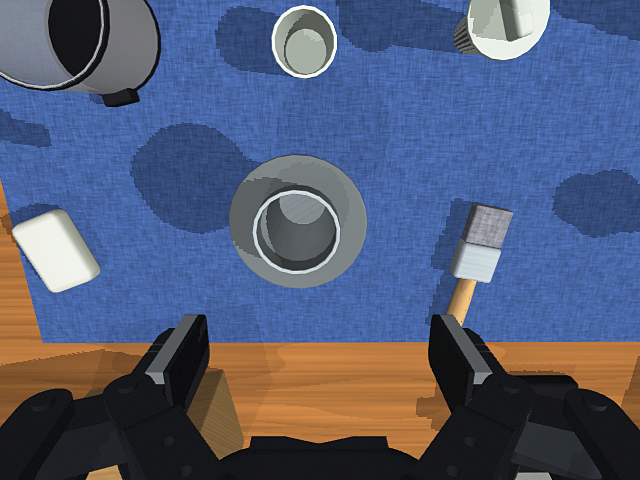

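Wrist view: the shroud neck's bright rim is at about (297,232), centred in the flange at (298,221). The bin is upper left with its latch, the dosing cup is at (305,42), and the cartridge is top right at (508,22). I'll fit the rim circle in both views for position and height.

```bash
cat >> h.py <<'E'
from scipy.optimize import least_squares
def blob(s,near,lo,hi,win=80,hull=True):
    "outer contour (hull) of pixels with HSV in lo..hi, component nearest 'near' with area>40"
    hsv=cv2.cvtColor(s['img'],cv2.COLOR_RGB2HSV);m=cv2.inRange(hsv,np.array(lo),np.array(hi))
    w=np.zeros_like(m);u,v=map(int,near);cv2.rectangle(w,(u-win,v-win),(u+win,v+win),255,-1);m&=w
    cs=[c for c in cv2.findContours(m,cv2.RETR_EXTERNAL,cv2.CHAIN_APPROX_NONE)[0] if cv2.contourArea(cv2.convexHull(c))>40]
    c=min(cs,key=lambda c:np.linalg.norm(cv2.minEnclosingCircle(c)[0]-np.array(near)))
    return cv2.convexHull(c) if hull else c
def ell(c): return cv2.fitEllipse(c)
T=np.linspace(0,2*np.pi,24,endpoint=False)
def circ(obs,r,z=None,x0=(.5,0,.1)):
    "fit horizontal circle of radius r to ellipses (cv2.fitEllipse) seen in snapshots; z fixed or free"
    def res(p):
        zz=p[2] if z is None else z;o=[]
        for s,e in obs:
            X=np.c_[p[0]+r*np.cos(T),p[1]+r*np.sin(T),np.full(24,zz),np.ones(24)]@P(s).T
            q=cv2.fitEllipse((X[:,:2]/X[:,2:]).astype(np.float32))
            o+=[q[0][0]-e[0][0],q[0][1]-e[0][1],(q[1][0]+q[1][1]-e[1][0]-e[1][1])/4]
        return o
    f=least_squares(res,x0 if z is None else x0[:2],diff_step=1e-4);return f.x.round(4),np.round(f.fun,1)
E
python3 - <<'E'
from h import *
w=snap('wrist');t=snap('top')
ew=ell(blob(w,(297,232),(0,0,195),(180,60,255),60));print('w',ew)
et=ell(blob(t,(409,178),(0,0,170),(180,60,255),25));print('t',et)
print(circ([(w,ew)],.033),circ([(w,ew),(t,et)],.033),circ([(w,ew)],.033,.119),circ([(t,et)],.033,.119))
E
```

```text
w ((294.2652282714844, 231.21554565429688), (82.96186828613281, 86.60830688476562), 103.27347564697266)Traceback (most recent call last):
  File "<stdin>", line 4, in <module>
  File "h.py", line 25, in blob
    c=min(cs,key=lambda c:np.linalg.norm(cv2.minEnclosingCircle(c)[0]-np.array(near)))
ValueError: min() iterable argument is empty
```

```bash
python3 - <<'E'
from h import *
w=snap('wrist');t=snap('top','t1')
print(w['img'][232,230:375:4].mean(1).astype(int)); print(t['img'][178,380:440:2].mean(1).astype(int))
for th in(150,170):
  ew=ell(blob(w,(297,232),(0,0,th),(180,60,255),60));print('w',ew)
  print(circ([(w,ew)],.033),circ([(w,ew)],.033,.119))
for th in(130,150):
  try:
    et=ell(blob(t,(409,178),(0,0,th),(180,60,255),25));print('t',et)
    print(circ([(w,ew),(t,et)],.033),circ([(t,et)],.033,.119))
  except Exception as e: print(e)
cv2.imwrite('pics/c1.png',cv2.resize(cv2.cvtColor(t['img'],cv2.COLOR_RGB2BGR)[130:280,300:530],None,fx=3,fy=3))
E
```

```text
[ 94  97  96  96  98  64 161  79 131 139  75  78  82  84  88  88  92  94
  94  94  96  95  93  89  87  83 190  96 130 129 129 130 131 135 112 111
 111]
[102 109 108 110 109 111 111 115 112 114 114 112 111 112 112 115 110 114
 115 113 113 115 114 118 115 110 113 112 113 110]
w ((293.89959716796875, 230.90512084960938), (83.25865173339844, 87.13936614990234), 103.34261322021484)
(array([ 0.6015, -0.1707,  0.1155]), array([ 0.,  0., -0.])) (array([ 0.6005, -0.1705]), array([-0. ,  0. ,  0.5]))
w ((293.9034423828125, 230.829345703125), (83.16020965576172, 86.82317352294922), 104.94828796386719)
(array([ 0.6016, -0.1707,  0.1148]), array([0., 0., 0.])) (array([ 0.6005, -0.1705]), array([0. , 0. , 0.6]))
min() iterable argument is empty
min() iterable argument is empty
```

View pics/c1.png

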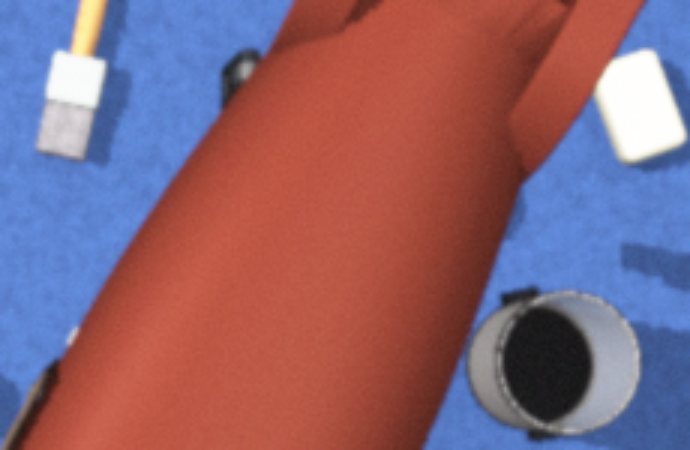

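The arm hides the shroud from the top camera (only the bin is visible there, rim near (490,249)), so I'll use the earlier top image, since that camera is fixed.

```bash
cat >> h.py <<'E'
def fromfile(s,name):
    d=dict(s);d['img']=cv2.cvtColor(cv2.imread(f'pics/{name}.png'),cv2.COLOR_BGR2RGB);return d
E
python3 - <<'E'
from h import *
w=snap('wrist');t=fromfile(snap('top'),'top0')
ew=ell(blob(w,(297,232),(0,0,170),(180,60,255),60))
print(t['img'][178,380:440:2].mean(1).astype(int))
for th in(150,160,180):
  try:
    et=ell(blob(t,(409,178),(0,0,th),(180,70,255),25));print('t',et)
    print(circ([(w,ew),(t,et)],.033),circ([(t,et)],.033,.119))
  except Exception as e: print(e)
e=ell(blob(w,(298,221),(0,0,60),(180,70,255),90)); print('flange',e,circ([(w,e)],.056,.096))
E
```

```text
[131 143 161 164 161 157 143 205 171 175 173 173 175 173 149  92  70  69
  66  98 141 147 179 113 114 113 106  89  84  94]
t ((406.883056640625, 178.79632568359375), (49.50284957885742, 50.22653579711914), 57.25217056274414)
(array([ 0.6   , -0.1699,  0.1198]), array([ 0.6, -0.3,  0.8,  1.8, -1. , -9.6])) (array([ 0.5978, -0.1662]), array([ 0. ,  0. , -9.6]))
t ((403.9124755859375, 175.45884704589844), (39.65007400512695, 50.84931182861328), 52.39305114746094)
(array([ 0.6037, -0.17  ,  0.109 ]), array([ 1.5,  0.4, -0.9,  4.1,  1.4, -7.4])) (array([ 0.6049, -0.1598]), array([ 0. ,  0. , -7.3]))
t ((408.6942443847656, 176.78207397460938), (30.528879165649414, 30.688819885253906), 12.28531551361084)
(array([ 0.6021, -0.1708,  0.1138]), array([-0. ,  0.2, -0.2, -0. ,  0.5, -0. ])) (array([ 0.6023, -0.17  ]), array([0., 0., 0.]))
flange ((295.8789978027344, 219.7969970703125), (132.83914184570312, 137.41476440429688), 104.0289306640625) (array([ 0.6   , -0.1704]), array([-0. ,  0.1,  0.8]))
```

Scaled: 0.04 m is 0.8, -0.0155 m is -0.31.

```bash
echo '[{"d": [-0.04,-0.31,0.8],"aperture": 1},{"d": [0,0,0.8],"aperture": 1},{"d": [0,0,0.8],"aperture": 1},{"d": [0,0,0.4],"aperture": 1},{"d": [0,0,0.2],"aperture": 1}]' > m.json && python3 -m crank m.json ; echo '[{"d": [0,0,0.08],"aperture": 1},{"aperture": 1}]' > m.json && python3 -m crank m.json
python3 - <<'E'
from h import *
w=snap('wrist','w2')
E
```

```text
time: 4.5
tcp_pos: [0.5995, -0.169, 0.0988]
tcp_rot: [[-1.0, 0.001, -0.003], [0.001, 1.0, 0.002], [0.003, 0.002, -1.0]]
contact_force: [-0.8, 0.7, 0.5]
opening: 1.002
finger_force: 0.0
time: 4.7
tcp_pos: [0.6012, -0.17, 0.0981]
tcp_rot: [[-1.0, 0.001, 0.001], [0.001, 1.0, -0.0], [-0.001, -0.0, -1.0]]
contact_force: [0.6, 0.3, -0.9]
opening: 1.003
finger_force: 0.0
```

View pics/w2.png

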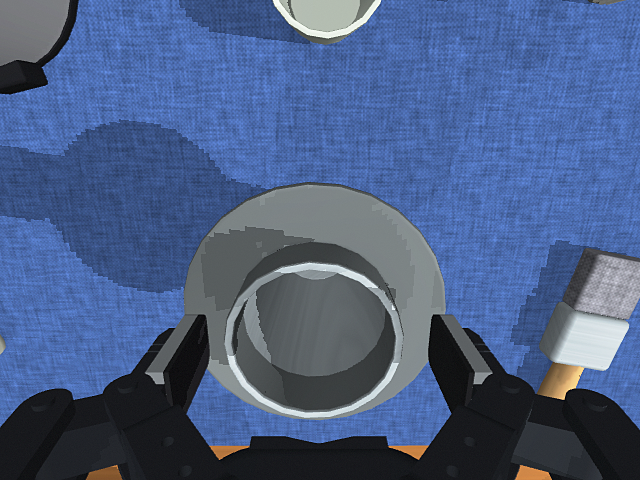

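Wrist view: the fingers straddle the neck, whose rim is centred at about (315,340). I'll go a bit lower and close.

Scaled: 0.006 m is 0.12.

```bash
echo '[{"d": [0,0,0.12],"aperture": 1},{"aperture": 0.5},{"aperture": 0.5},{"aperture": 0.5},{"aperture": 0.5}]' > m.json && python3 -m crank m.json; echo '[{"aperture": 0.5},{"aperture": 0.5},{"aperture": 0.5}]' > m.json && python3 -m crank m.json
```

```text
time: 5.25
tcp_pos: [0.6014, -0.1703, 0.0922]
tcp_rot: [[-1.0, 0.001, 0.001], [0.001, 1.0, -0.001], [-0.001, -0.001, -1.0]]
contact_force: [0.2, -1.2, 6.0]
opening: 0.749
finger_force: 66.6
time: 5.55
tcp_pos: [0.6014, -0.1703, 0.0922]
tcp_rot: [[-1.0, 0.001, 0.001], [0.001, 1.0, -0.001], [-0.001, -0.001, -1.0]]
contact_force: [0.1, -1.6, 6.4]
opening: 0.747
finger_force: 66.7
```

```bash
cat >> h.py <<'E'
def edgefit(ss,circles,x0,rng=.015,free_z=False):
    "grid+refine x,y(,dz) so that projected circles (r,z) lie on Canny edges in all snapshots"
    from scipy.optimize import minimize
    DT=[]
    for s in ss:
        g=cv2.resize(cv2.cvtColor(s['img'],cv2.COLOR_RGB2GRAY),None,fx=3,fy=3,interpolation=cv2.INTER_CUBIC)
        DT.append(cv2.distanceTransform(255-cv2.Canny(cv2.GaussianBlur(g,(0,0),2),25,60),cv2.DIST_L2,5)/3)
    t=np.linspace(0,2*np.pi,90)
    def cost(p):
        c=0
        for s,D in zip(ss,DT):
            for r,z in circles:
                X=np.c_[p[0]+r*np.cos(t),p[1]+r*np.sin(t),np.full(90,z+(p[2] if len(p)>2 else 0)),np.ones(90)]@P(s).T
                q=((X[:,:2]/X[:,2:]+.5)*3-.5).astype(np.float32)
                d=cv2.remap(D,q[:,:1],q[:,1:],cv2.INTER_LINEAR,borderValue=3);c+=np.minimum(d,3).mean()
        return c/len(ss)/len(circles)
    g=np.arange(-rng,rng+1e-9,.0015)
    zs=np.arange(-.012,.0121,.003) if free_z else [None]
    b=min(([x0[0]+a,x0[1]+b_]+([] if z is None else [z]) for a in g for b_ in g for z in zs),key=cost)
    f=minimize(cost,b,method='Nelder-Mead',options=dict(initial_simplex=np.array([b]+[np.array(b)+.001*np.eye(len(b))[i] for i in range(len(b))])))
    return f.x.round(4),round(f.fun,2)
E
python3 - <<'E'
from h import *
t=fromfile(snap('top'),'top0');s=fromfile(snap('side'),'side0')
print(onz(t,(489,250.7),.1),proj(t,[.44,-.345,.1]))
B=[(.052,.1)]
x0=onz(t,(489,250.7),.1)[:2]
for n,ss in(('t',[t]),('s',[s]),('ts',[t,s])): print(n,edgefit(ss,B,x0),edgefit(ss,[(.052,.1),(.049,.1)],x0))
print(edgefit([t,s],[(.052,.1),(.049,.1)],x0,.009,True))
print('shroud',edgefit([t],[(.033,.119),(.056,.096)],(.601,-.17)),edgefit([s],[(.033,.119),(.056,.096)],(.601,-.17)))
E
```

```text
[ 0.44724458 -0.34837108  0.1       ] [487.41572754 254.01365361]
t (array([ 0.4482, -0.3474]), np.float64(0.47)) (array([ 0.4481, -0.3507]), np.float64(0.69))
s (array([ 0.4453, -0.3525]), np.float64(0.69)) (array([ 0.445 , -0.3528]), np.float64(0.84))
ts (array([ 0.4453, -0.3522]), np.float64(0.89)) (array([ 0.4471, -0.3517]), np.float64(0.86))
(array([ 0.4473, -0.3511, -0.0019]), np.float64(0.79))
shroud (array([ 0.6018, -0.1705]), np.float64(0.48)) (array([ 0.5974, -0.1779]), np.float64(0.7))
```

Scaled: -0.04 m is -0.8, -0.03 m is -0.6.

```bash
echo '[{"d": [0,0,-0.2],"aperture": 0.5},{"d": [0,0,-0.4],"aperture": 0.5},{"d": [0,0,-0.6],"aperture": 0.5},{"d": [0,0,-0.8],"aperture": 0.5},{"d": [0,0,-0.8],"aperture": 0.5}]' > m.json && python3 -m crank m.json;  echo '[{"d": [0,0,-0.2],"aperture": 0.5},{"d": [0.4,-0.34,0],"aperture": 0.5},{"d": [0.4,-0.34,0],"aperture": 0.5},{"d": [0.4,-0.36,0],"aperture": 0.5},{"d": [0.4,-0.36,0],"aperture": 0.5}]' > m.json && python3 -m crank m.json; python3 -c "
from h import *
snap('wrist','w3')"
```

```text
time: 6.15
tcp_pos: [0.6001, -0.1694, 0.2323]
tcp_rot: [[-1.0, 0.001, -0.002], [0.001, 1.0, 0.001], [0.002, 0.001, -1.0]]
contact_force: [2.3, -0.8, -1.4]
opening: 0.746
finger_force: 66.3
time: 6.65
tcp_pos: [0.5196, -0.24, 0.2405]
tcp_rot: [[-1.0, 0.0, -0.001], [0.0, 1.0, 0.001], [0.001, 0.001, -1.0]]
contact_force: [0.2, 0.2, -1.6]
opening: 0.75
finger_force: 66.3
```

View pics/w3.png

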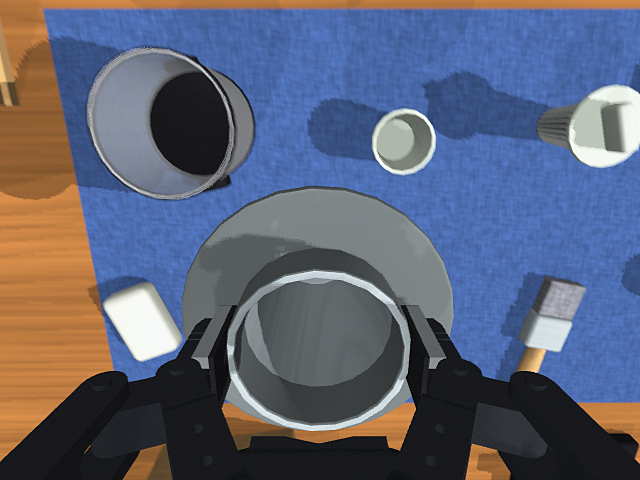

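Wrist view: the shroud is held squarely (neck at about (318,350)). The bin rim is fully visible at about (162,123), so I'll fit both.

```bash
python3 - <<'E'
from h import *
w=snap('wrist');st=arm.get_state();print(st['tcp_pos'])
x0=onz(w,(162,123),.1)[:2];print(x0)
print(edgefit([w],[(.052,.1)],x0),edgefit([w],[(.052,.1),(.049,.1)],x0),edgefit([w],[(.052,.1)],x0,.009,True))
z=st['tcp_pos'][2]-.0922
print('held',edgefit([w],[(.033,.119+z),(.056,.096+z)],st['tcp_pos'][:2]),edgefit([w],[(.033,.119+z),(.056,.096+z)],st['tcp_pos'][:2],.006,True))
E
```

```text
[ 0.51866913 -0.24133278  0.24064597]
[ 0.44024477 -0.35148144]
(array([ 0.4472, -0.3491]), np.float64(0.49)) (array([ 0.4472, -0.3489]), np.float64(0.32)) (array([ 0.4474, -0.3517, -0.0072]), np.float64(0.12))
held (array([ 0.5177, -0.241 ]), np.float64(1.55)) (array([ 0.5183, -0.2412, -0.0017]), np.float64(0.97))
```

Scaled: 0.036 m is 0.72, -0.01 m is -0.2.

```bash
python3 - <<'E'
from h import *
w=snap('wrist','wa'); print(proj(w,[.4474,-.3517,.093]),proj(w,[.4472,-.3491,.1]))
np.save('wa.npy',w['view'])
E
echo '[{"d": [0.72,0.2,-0.2],"aperture": 0.5},{"d": [0.72,0.2,-0.2],"aperture": 0.5},{"aperture": 0.5},{"aperture": 0.5}]' > m.json && python3 -m crank m.json
python3 - <<'E'
from h import *
w=snap('wrist','wb');st=arm.get_state();print(st['tcp_pos'])
a=fromfile(w,'wa');a['view']=np.load('wa.npy')
x0=(.447,-.35);print(proj(w,[.4472,-.35,.1]))
for c in([(.052,.1)],[(.052,.1),(.049,.1)]):
  print(edgefit([w],c,x0),edgefit([w],c,x0,.009,True),edgefit([w,a],c,x0,.009,True),edgefit([w,a],c,x0))
E
```

```text
[164.73716928 131.31779948] [164.60048562 131.32971589]
time: 7.2
tcp_pos: [0.4491, -0.2194, 0.2616]
tcp_rot: [[-1.0, 0.001, 0.001], [0.001, 1.0, -0.0], [-0.001, -0.0, -1.0]]
contact_force: [-0.3, 1.3, -1.7]
opening: 0.744
finger_force: 66.9
[ 0.44932439 -0.21953973  0.26109205]
[157.33639647 218.15553177]
(array([ 0.4465, -0.3475]), np.float64(0.69)) (array([ 0.4489, -0.3559, -0.0116]), np.float64(0.66)) (array([ 0.4478, -0.3541, -0.0089]), np.float64(0.57)) (array([ 0.4467, -0.3475]), np.float64(0.64))
(array([ 0.4471, -0.3491]), np.float64(0.74)) (array([ 0.4457, -0.3465,  0.0036]), np.float64(0.71)) (array([ 4.472e-01, -3.491e-01, -2.000e-04]), np.float64(0.57)) (array([ 0.4472, -0.349 ]), np.float64(0.57))
```

Scaled: -0.035 m is -0.7, -0.03 m is -0.6.

```bash
echo '[{"d": [0.04,-0.6,0],"aperture": 0.5},{"d": [0,-0.7,0],"aperture": 0.5},{"d": [0,-0.7,0],"aperture": 0.5},{"d": [0,-0.6,0],"aperture": 0.5},{"aperture": 0.5}]' > m.json && python3 -m crank m.json;echo '[{"d": [0,0,0.6],"aperture": 0.5},{"d": [0,0,0.6],"aperture": 0.5},{"d": [0,0,0.6],"aperture": 0.5},{"d": [0,0,0.4],"aperture": 0.5},{"aperture": 0.5}]' > m.json && python3 -m crank m.json; echo '[{"d": [0,0,0.2],"aperture": 0.5},{"d": [0,0,0.2],"aperture": 0.5},{"d": [0,0,0.16],"aperture": 0.5},{"aperture": 0.5}]' > m.json && python3 -m crank m.json
```

```text
time: 7.75
tcp_pos: [0.4468, -0.3528, 0.2591]
tcp_rot: [[-1.0, 0.003, -0.001], [0.003, 1.0, 0.001], [0.001, 0.001, -1.0]]
contact_force: [0.5, -0.3, -1.3]
opening: 0.743
finger_force: 67.1
time: 8.25
tcp_pos: [0.446, -0.3475, 0.1471]
tcp_rot: [[-1.0, -0.0, -0.004], [-0.0, 1.0, 0.005], [0.004, 0.005, -1.0]]
contact_force: [-0.0, 0.3, -1.2]
opening: 0.746
finger_force: 67.1
time: 8.65
tcp_pos: [0.4464, -0.3493, 0.1222]
tcp_rot: [[-1.0, 0.001, -0.001], [0.001, 1.0, 0.001], [0.001, 0.001, -1.0]]
contact_force: [0.6, -0.6, -2.0]
opening: 0.745
finger_force: 67.2
```

Scaled: 0.005 m is 0.1, -0.001 m is -0.02.

```bash
echo '[{"d": [-0.02,0,0.1],"aperture": 0.5},{"d": [0,0,0.1],"aperture": 0.5},{"aperture": 0.5}]' > m.json && python3 -m crank m.json; echo '[{"d": [0,0,0.1],"aperture": 0.5},{"aperture": 0.5}]' > m.json && python3 -m crank m.json;echo '[{"d": [0,0,0.06],"aperture": 0.5},{"aperture": 0.5}]' > m.json && python3 -m crank m.json
```

```text
time: 8.95
tcp_pos: [0.4475, -0.3495, 0.1126]
tcp_rot: [[-1.0, 0.001, -0.0], [0.001, 1.0, 0.001], [0.0, 0.001, -1.0]]
contact_force: [-0.0, 0.2, -1.4]
opening: 0.746
finger_force: 67.2
time: 9.15
tcp_pos: [0.4475, -0.3495, 0.1076]
tcp_rot: [[-1.0, 0.001, -0.0], [0.001, 1.0, 0.001], [0.0, 0.001, -1.0]]
contact_force: [-0.9, -0.0, -1.3]
opening: 0.742
finger_force: 67.2
time: 9.35
tcp_pos: [0.4476, -0.3497, 0.1049]
tcp_rot: [[-1.0, 0.001, -0.0], [0.001, 1.0, 0.0], [0.0, 0.0, -1.0]]
contact_force: [-0.2, 0.7, -1.4]
opening: 0.743
finger_force: 67.2
```

Scaled: 0.002 m is 0.04.

```bash
echo '[{"d": [0,0,0.04],"aperture": 0.5},{"aperture": 0.5}]' > m.json && python3 -m crank m.json; echo '[{"d": [0,0,0.02],"aperture": 0.5},{"aperture": 0.5}]' > m.json && python3 -m crank m.json; echo '[{"d": [0,0,0.02],"aperture": 0.5},{"aperture": 0.5}]' > m.json && python3 -m crank m.json
```

```text
time: 9.55
tcp_pos: [0.4476, -0.3497, 0.103]
tcp_rot: [[-1.0, 0.001, -0.0], [0.001, 1.0, 0.0], [0.0, 0.0, -1.0]]
contact_force: [-0.9, -0.4, -1.3]
opening: 0.747
finger_force: 67.2
time: 9.75
tcp_pos: [0.4477, -0.3498, 0.1026]
tcp_rot: [[-1.0, 0.001, 0.0], [0.001, 1.0, -0.0], [-0.0, -0.0, -1.0]]
contact_force: [-1.1, -0.4, 0.2]
opening: 0.748
finger_force: 67.3
time: 9.95
tcp_pos: [0.4478, -0.3499, 0.1025]
tcp_rot: [[-1.0, 0.001, 0.001], [0.001, 1.0, -0.0], [-0.001, -0.0, -1.0]]
contact_force: [-2.4, 2.7, 9.7]
opening: 0.744
finger_force: 67.9
```

Scaled: -0.01 m is -0.2, -0.001 m is -0.02.

```bash
echo '[{"d": [0,0,-0.02],"aperture": 0.8},{"aperture": 1},{"aperture": 1},{"aperture": 1},{"d": [0,0,-0.2],"aperture": 1}]' > m.json && python3 -m crank m.json; echo '[{"d": [0,0,-0.6],"aperture": 1},{"d": [0,0,-0.8],"aperture": 1},{"d": [0,0,-0.8],"aperture": 1},{"d": [0,0,-0.8],"aperture": 1},{"aperture": 1}]' > m.json && python3 -m crank m.json
python3 - <<'E'
from h import *
w=snap('wrist','w4');st=arm.get_state();print(st['tcp_pos'])
x0=(.4477,-.3497)
print('neck',edgefit([w],[(.033,.129),(.056,.106)],x0,.009),edgefit([w],[(.033,.129),(.056,.106)],x0,.006,True))
t=fromfile(snap('top'),'top0');s=fromfile(snap('side'),'side0')
x0=onz(t,(229,168),.095)[:2]
print('cone',x0,edgefit([t],[(.027,.095),(.036,.073)],x0),edgefit([t,s],[(.027,.095),(.036,.073)],x0,.01,True))
E
```

```text
time: 10.45
tcp_pos: [0.4471, -0.349, 0.1111]
tcp_rot: [[-1.0, 0.001, -0.001], [0.001, 1.0, 0.002], [0.001, 0.002, -1.0]]
contact_force: [0.4, 0.1, -0.4]
opening: 0.999
finger_force: 0.0
time: 10.95
tcp_pos: [0.449, -0.3514, 0.2694]
tcp_rot: [[-1.0, 0.001, 0.006], [0.001, 1.0, -0.007], [-0.006, -0.007, -1.0]]
contact_force: [0.8, -0.3, -0.2]
opening: 0.996
finger_force: 0.0
[ 0.44863573 -0.35093796  0.2661605 ]
neck (array([ 0.4466, -0.3485]), np.float64(0.77)) (array([ 0.4485, -0.3487, -0.0051]), np.float64(0.16))
cone [0.61916819 0.22242932] (array([0.6225, 0.2289]), np.float64(1.23)) (array([ 0.623 ,  0.2301, -0.0065]), np.float64(1.26))
```

View pics/w4.png

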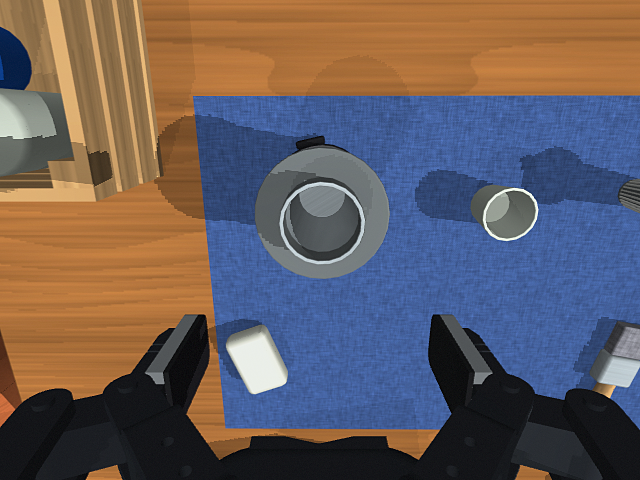

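The shroud sits flat in the bin: flange centre is at (322,212) and the neck at (322,223). Next is the cone.

Scaled: 0.04 m is 0.8, -0.012 m is -0.24.

```bash
echo '[{"d": [-0.24,0.8,0],"aperture": 1},{"d": [-0.24,0.8,0],"aperture": 1},{"d": [-0.24,0.8,0],"aperture": 1},{"d": [-0.24,0.8,0],"aperture": 1},{"d": [-0.24,0.8,0],"aperture": 1}]' > m.json && python3 -m crank m.json >/dev/null; echo '[{"d": [-0.24,0.8,0],"aperture": 1},{"d": [-0.24,0.8,0],"aperture": 1},{"d": [-0.24,0.8,0],"aperture": 1},{"d": [-0.24,0.8,0],"aperture": 1},{"d": [-0.24,0.8,0],"aperture": 1}]' > m.json && python3 -m crank m.json>/dev/null;  echo '[{"d": [-0.24,0.8,0.4],"aperture": 1},{"d": [-0.24,0.8,0.4],"aperture": 1},{"d": [-0.24,0.8,0],"aperture": 1},{"d": [-0.24,0.9,0],"aperture": 1},{"aperture": 1}]' > m.json && python3 -m crank m.json; echo '[{"aperture": 1},{"aperture": 1}]' > m.json && python3 -m crank m.json >/dev/null
python3 - <<'E'
from h import *
w=snap('wrist','w5');st=arm.get_state();print(st['tcp_pos'])
print(proj(w,[.623,.23,.095]),[(d['centre'],d['p']) for d in arm.look_for(w,'cone')])
for c in([(.027,.095)],[(.027,.095),(.036,.073)]): print(edgefit([w],c,(.623,.230)),edgefit([w],c,(.623,.230),.01,True))
E
```

```text
time: 12.6
tcp_pos: [0.6151, 0.2197, 0.2189]
tcp_rot: [[-1.0, -0.004, -0.004], [-0.004, 1.0, 0.001], [0.004, 0.001, -1.0]]
contact_force: [0.4, 0.3, 0.2]
opening: 1.002
finger_force: 0.0
[0.61581825 0.21403435 0.22184754]
[337.97749934 242.60144161] [([337.6, 228.7], 0.96)]
(array([0.621 , 0.2283]), np.float64(2.17)) (array([0.6002, 0.2255, 0.0482]), np.float64(0.19))
(array([0.6209, 0.2287]), np.float64(1.31)) (array([ 0.6216,  0.2288, -0.0026]), np.float64(1.22))
```

View pics/w5.png

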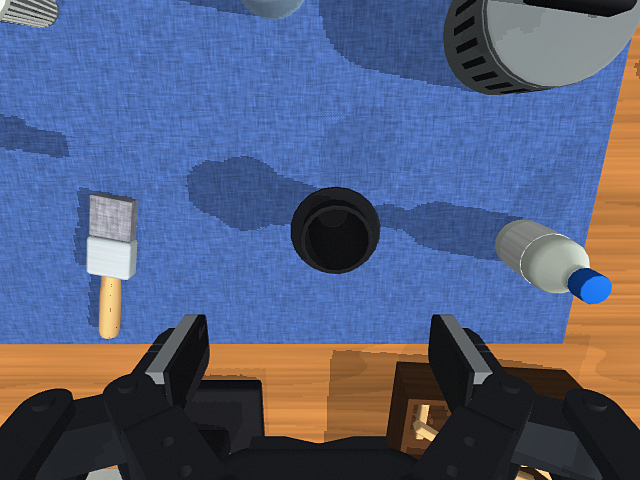

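Wrist view: the black cone's flange is at about (335,230) with its neck ring at about (337,237). I'll fit the black blob.

```bash
python3 - <<'E'
from h import *
w=snap('wrist');t=fromfile(snap('top'),'top0')
hsv=cv2.cvtColor(w['img'],cv2.COLOR_RGB2HSV);print(hsv[230,280:392:5].tolist())
for nm,s,c,w_,near in(('w',w,0,70,(335,230)),('t',t,0,25,(228,168))):
  for v in(45,60):
    b=blob(s,near,(0,0,0),(180,255,v),w_);e=ell(b);print(nm,v,e,cv2.boundingRect(b),circ([(s,e)],.036,.073,(.62,.23)))
    if nm=='w':print(proj(s,[.62,.2285,.073]),proj(s,[.62,.2285,.095]))
E
```

```text
[[110, 145, 180], [111, 140, 167], [110, 146, 202], [120, 34, 30], [108, 46, 28], [120, 32, 40], [90, 17, 15], [120, 28, 18], [111, 99, 18], [90, 30, 17], [132, 71, 18], [100, 81, 19], [126, 71, 18], [120, 14, 18], [108, 71, 18], [120, 36, 14], [135, 30, 17], [100, 43, 18], [120, 31, 41], [105, 39, 39], [111, 128, 118], [110, 144, 181], [110, 143, 189]]
w 45 ((335.15087890625, 228.7507781982422), (85.9095687866211, 88.62337493896484), 79.46308135986328) (291, 186, 89, 87) (array([0.6208, 0.2284]), array([-0. ,  0.1,  0.9]))
[335.26691454 229.44769188] [336.49848455 237.71515633]
w 60 ((335.18603515625, 228.7550048828125), (86.2392349243164, 89.14258575439453), 80.53162384033203) (291, 186, 89, 87) (array([0.6208, 0.2284]), array([-0. ,  0. ,  0.7]))
[335.26691454 229.44769188] [336.49848455 237.71515633]
t 45 ((228.4791717529297, 168.71478271484375), (28.549034118652344, 29.051847457885742), 84.73746490478516) (214, 155, 30, 29) (array([0.6216, 0.228 ]), array([-0. , -0. ,  1.5]))
t 60 ((228.5068817138672, 168.73016357421875), (29.51007652282715, 29.674415588378906), 104.5785903930664) (214, 154, 30, 30) (array([0.6215, 0.2279]), array([-0. , -0. ,  1.1]))
```

Scaled: 0.03 m is 0.6, -0.005 m is -0.1.

```bash
echo '[{"d": [-0.1,0.28,0.4],"aperture": 1},{"d": [0,0,0.4],"aperture": 1},{"d": [0,0,0.6],"aperture": 1},{"d": [0,0,0.6],"aperture": 1},{"aperture": 1}]' > m.json && python3 -m crank m.json; echo '[{"d": [0,0,0.4],"aperture": 1},{"d": [0,0,0.4],"aperture": 1},{"d": [0,0,0.18],"aperture": 1},{"aperture": 1},{"aperture": 1}]' > m.json && python3 -m crank m.json
```

```text
time: 13.5
tcp_pos: [0.6185, 0.228, 0.1178]
tcp_rot: [[-1.0, 0.002, -0.007], [0.002, 1.0, -0.001], [0.007, -0.001, -1.0]]
contact_force: [-0.4, 0.8, -0.2]
opening: 1.0
finger_force: 0.0
time: 14.0
tcp_pos: [0.6219, 0.229, 0.0749]
tcp_rot: [[-1.0, 0.001, 0.002], [0.001, 1.0, 0.0], [-0.002, 0.0, -1.0]]
contact_force: [-0.2, -0.2, -0.3]
opening: 0.998
finger_force: 0.0
```

Scaled: 0.003 m is 0.06, 0.001 m is 0.02.

```bash
echo '[{"d": [0.02,-0.01,0.06],"aperture": 0.85},{"aperture": 0.75},{"aperture": 0.65},{"aperture": 0.55},{"aperture": 0.45}]' > m.json && python3 -m crank m.json; echo '[{"aperture": 0.35},{"aperture": 0.35},{"aperture": 0.35},{"aperture": 0.35}]' > m.json && python3 -m crank m.json; echo '[{"d": [0,0,-0.1],"aperture": 0.35},{"d": [0,0,-0.3],"aperture": 0.35},{"aperture": 0.35}]' > m.json && python3 -m crank m.json
python3 - <<'E'
from h import *
w=snap('wrist','w6')
E
```

```text
time: 14.5
tcp_pos: [0.6208, 0.2286, 0.0714]
tcp_rot: [[-1.0, 0.001, 0.002], [0.001, 1.0, 0.0], [-0.002, 0.0, -1.0]]
contact_force: [0.2, -1.7, 5.0]
opening: 0.612
finger_force: 63.0
time: 14.9
tcp_pos: [0.6209, 0.2286, 0.0714]
tcp_rot: [[-1.0, 0.001, 0.002], [0.001, 1.0, 0.0], [-0.002, 0.0, -1.0]]
contact_force: [-0.4, -1.4, 5.2]
opening: 0.607
finger_force: 63.0
time: 15.2
tcp_pos: [0.6214, 0.2289, 0.0931]
tcp_rot: [[-1.0, 0.001, 0.003], [0.001, 1.0, 0.001], [-0.003, 0.001, -1.0]]
contact_force: [0.4, 1.0, -0.6]
opening: 0.613
finger_force: 62.7
```

View pics/w6.png

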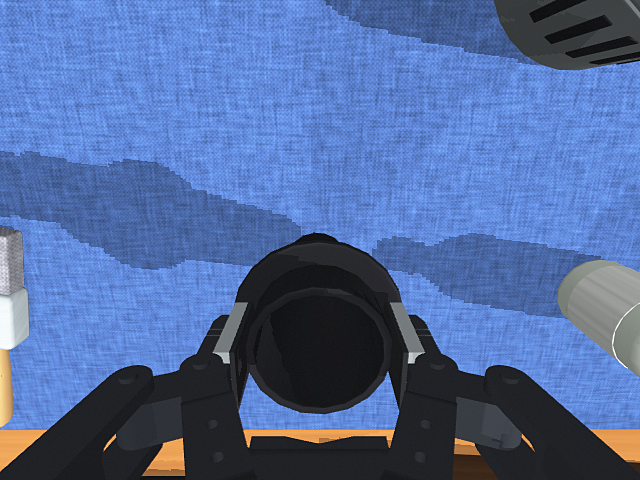

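Cone is held squarely (ring at (318,350)). Now carry it over the shroud.

Scaled: -0.04 m is -0.8, 0.01 m is 0.2.

```bash
echo '[{"d": [0,0,-0.6],"aperture": 0.35},{"d": [0,0,-0.8],"aperture": 0.35},{"d": [0,0,-0.8],"aperture": 0.35},{"d": [0,0,-0.8],"aperture": 0.35},{"d": [0.2,-0.6,0],"aperture": 0.35}]' > m.json && python3 -m crank m.json; echo '[{"d": [0.24,-0.8,0],"aperture": 0.35},{"d": [0.24,-0.8,0],"aperture": 0.35},{"d": [0.24,-0.8,0],"aperture": 0.35},{"d": [0.24,-0.8,0],"aperture": 0.35},{"d": [0.24,-0.8,0],"aperture": 0.35}]' > m.json && python3 -m crank m.json >/dev/null; echo '[{"d": [0.24,-0.8,0],"aperture": 0.35},{"d": [0.24,-0.8,0],"aperture": 0.35},{"d": [0.24,-0.8,0],"aperture": 0.35},{"d": [0.24,-0.8,0],"aperture": 0.35},{"d": [0.24,-0.8,0],"aperture": 0.35}]' > m.json && python3 -m crank m.json >/dev/null; echo '[{"d": [0.24,-0.8,0],"aperture": 0.35},{"d": [0.24,-0.8,0],"aperture": 0.35},{"d": [0.24,-0.8,0],"aperture": 0.35},{"d": [0.1,-0.5,0],"aperture": 0.35},{"aperture": 0.35}]' > m.json && python3 -m crank m.json; echo '[{"aperture": 0.35},{"aperture": 0.35}]' > m.json && python3 -m crank m.json
```

```text
time: 15.75
tcp_pos: [0.6132, 0.2008, 0.2475]
tcp_rot: [[-1.0, -0.002, 0.011], [-0.002, 1.0, 0.002], [-0.011, 0.002, -1.0]]
contact_force: [0.7, -0.2, -0.5]
opening: 0.612
finger_force: 63.0
time: 17.25
tcp_pos: [0.4475, -0.3491, 0.2395]
tcp_rot: [[-1.0, 0.004, -0.001], [0.004, 1.0, 0.0], [0.001, 0.0, -1.0]]
contact_force: [0.2, 0.2, -1.0]
opening: 0.613
finger_force: 63.0
time: 17.45
tcp_pos: [0.449, -0.3454, 0.2403]
tcp_rot: [[-1.0, 0.0, 0.0], [0.0, 1.0, 0.0], [-0.0, 0.0, -1.0]]
contact_force: [0.4, 0.3, -0.9]
opening: 0.611
finger_force: 63.0
```

Scaled: 0.03 m is 0.6, -0.0043 m is -0.086.

```bash
echo '[{"d": [0.026,-0.086,0],"aperture": 0.35},{"d": [0,0,0.4],"aperture": 0.35},{"d": [0,0,0.6],"aperture": 0.35},{"d": [0,0,0.6],"aperture": 0.35},{"d": [0,0,0.2],"aperture": 0.35}]' > m.json && python3 -m crank m.json; echo '[{"aperture": 0.35},{"d": [0,0,0.1],"aperture": 0.35},{"d": [0,0,0.1],"aperture": 0.35},{"aperture": 0.35}]' > m.json && python3 -m crank m.json; echo '[{"d": [0,0,0.06],"aperture": 0.35},{"d": [0,0,0.04],"aperture": 0.35},{"aperture": 0.35}]' > m.json && python3 -m crank m.json
```

```text
time: 17.95
tcp_pos: [0.4467, -0.3487, 0.1472]
tcp_rot: [[-1.0, -0.0, -0.003], [-0.0, 1.0, 0.003], [0.003, 0.003, -1.0]]
contact_force: [-1.0, -0.5, -0.8]
opening: 0.611
finger_force: 63.0
time: 18.35
tcp_pos: [0.4476, -0.3507, 0.1406]
tcp_rot: [[-1.0, 0.001, 0.0], [0.001, 1.0, -0.0], [-0.0, -0.0, -1.0]]
contact_force: [-0.2, -0.3, -0.3]
opening: 0.613
finger_force: 63.0
time: 18.65
tcp_pos: [0.4473, -0.3505, 0.1351]
tcp_rot: [[-1.0, 0.001, -0.0], [0.001, 1.0, 0.0], [0.0, 0.0, -1.0]]
contact_force: [-0.4, 0.7, -0.6]
opening: 0.61
finger_force: 63.0
```

Scaled: 0.002 m is 0.04, 0.001 m is 0.02.

```bash
echo '[{"d": [0,0.02,0.04],"aperture": 0.35},{"aperture": 0.35}]' > m.json && python3 -m crank m.json; echo '[{"d": [0,0,0.02],"aperture": 0.35},{"aperture": 0.35}]' > m.json && python3 -m crank m.json; echo '[{"d": [0,0,0.02],"aperture": 0.35},{"aperture": 0.35}]' > m.json && python3 -m crank m.json
```

```text
time: 18.85
tcp_pos: [0.4473, -0.3494, 0.133]
tcp_rot: [[-1.0, 0.001, -0.0], [0.001, 1.0, 0.0], [0.0, 0.0, -1.0]]
contact_force: [-0.3, -0.0, -1.1]
opening: 0.616
finger_force: 63.0
time: 19.05
tcp_pos: [0.4475, -0.3496, 0.1326]
tcp_rot: [[-1.0, 0.001, 0.0], [0.001, 1.0, -0.0], [-0.0, -0.0, -1.0]]
contact_force: [-1.1, 2.1, 2.1]
opening: 0.612
finger_force: 63.3
time: 19.25
tcp_pos: [0.4475, -0.3496, 0.1325]
tcp_rot: [[-1.0, 0.001, 0.001], [0.001, 1.0, -0.0], [-0.001, -0.0, -1.0]]
contact_force: [-3.5, 2.8, 10.0]
opening: 0.609
finger_force: 64.0
```

Careful with the scale: shifts go in shares of 50 mm and turns go in shares of pi rad. That gives: -0.01 m is -0.2, -0.001 m is -0.02.

```bash
echo '[{"d": [0,0,-0.02],"aperture": 0.75},{"aperture": 1},{"aperture": 1},{"aperture": 1},{"d": [0,0,-0.2],"aperture": 1}]' > m.json && python3 -m crank m.json; echo '[{"d": [0,0,-0.6],"aperture": 1},{"d": [0,0,-0.8],"aperture": 1},{"d": [0,0,-0.8],"aperture": 1},{"d": [0,0,-0.4],"aperture": 1},{"aperture": 1}]' > m.json && python3 -m crank m.json;
python3 - <<'E'
from h import *
w=snap('wrist','w7')
E
echo '[{"d": [0,0.8,0],"aperture": 1},{"d": [0,0.8,0],"aperture": 1},{"d": [0,0.8,0],"aperture": 1},{"d": [0,0.8,0],"aperture": 1},{"d": [0,0.8,0],"aperture": 1}]' > m.json && python3 -m crank m.json >/dev/null;echo '[{"d": [0,0.8,0.2],"aperture": 1},{"d": [0,0.8,0.2],"aperture": 1},{"d": [0,0.6,0.2],"aperture": 1},{"aperture": 1},{"aperture": 1}]' > m.json && python3 -m crank m.json
python3 - <<'E'
from h import *
w=snap('wrist','w8');st=arm.get_state();print(st['tcp_pos'])
print([(d['centre'],d['p']) for d in arm.look_for(w,'cartridge')])
a=cv2.imread('pics/w7.png')[60:420,160:560];b=cv2.imread('pics/w8.png')[60:420,160:560]
cv2.imwrite('pics/c78.png',np.hstack([a,b]))
E
```

```text
time: 19.75
tcp_pos: [0.4468, -0.3489, 0.1411]
tcp_rot: [[-1.0, 0.001, -0.002], [0.001, 1.0, 0.002], [0.002, 0.002, -1.0]]
contact_force: [-0.1, -0.2, -0.4]
opening: 0.999
finger_force: 0.0
time: 20.25
tcp_pos: [0.4483, -0.3507, 0.2768]
tcp_rot: [[-1.0, 0.001, 0.004], [0.001, 1.0, -0.005], [-0.004, -0.005, -1.0]]
contact_force: [0.4, 0.7, 0.2]
opening: 1.0
finger_force: 0.0
time: 21.3
tcp_pos: [0.4472, -0.0391, 0.2413]
tcp_rot: [[-1.0, -0.001, -0.001], [-0.001, 1.0, 0.0], [0.001, 0.0, -1.0]]
contact_force: [-0.4, 0.1, 0.3]
opening: 1.007
finger_force: 0.0
[ 0.44742891 -0.03979512  0.24172381]
[([343.6, 217.7], 0.55), ([6.8, 389.0], 0.16)]
```

View pics/c78.png

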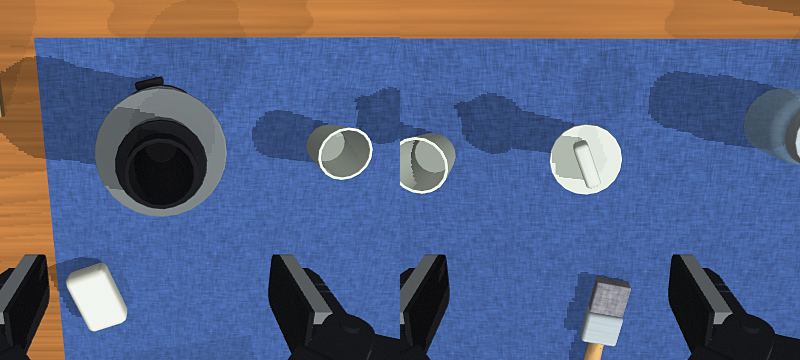

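Left half: the cone is seated in the shroud. Right half: the cartridge disc is at about (346,220) in the full image, with its bar running roughly along +x with a tilt toward +y. I'll fit the disc and bar.

```bash
cat >> h.py <<'E'
def barfit(ss,L,W,z,x0,th0,rng=.006,lo=15,hi=40):
    "rectangle L x W at height z, fit x,y,theta to Canny edges"
    from scipy.optimize import minimize
    DT=[]
    for s in ss:
        g=cv2.resize(cv2.cvtColor(s['img'],cv2.COLOR_RGB2GRAY),None,fx=3,fy=3,interpolation=cv2.INTER_CUBIC)
        DT.append(cv2.distanceTransform(255-cv2.Canny(cv2.GaussianBlur(g,(0,0),2),lo,hi),cv2.DIST_L2,5)/3)
    u=np.linspace(-1,1,40);o=np.ones(40)
    R=np.r_[np.c_[u,o],np.c_[u,-o],np.c_[o,u],np.c_[-o,u]]*[L/2,W/2]
    def cost(p):
        c,s_=np.cos(p[2]),np.sin(p[2]);tot=0
        for s,D in zip(ss,DT):
            X=np.c_[p[0]+R[:,0]*c-R[:,1]*s_,p[1]+R[:,0]*s_+R[:,1]*c,np.full(len(R),z),np.ones(len(R))]@P(s).T
            q=((X[:,:2]/X[:,2:]+.5)*3-.5).astype(np.float32)
            tot+=np.minimum(cv2.remap(D,q[:,:1],q[:,1:],cv2.INTER_LINEAR,borderValue=4),4).mean()
        return tot/len(ss)
    g=np.arange(-rng,rng+1e-9,.0015)
    b=min(([x0[0]+a,x0[1]+b_,t] for a in g for b_ in g for t in th0+np.arange(-.3,.31,.05)),key=cost)
    f=minimize(cost,b,method='Nelder-Mead',options=dict(initial_simplex=np.array([b]+[np.array(b)+d for d in np.diag([.001,.001,.03])])))
    return f.x.round(4),round(f.fun,2)
E
python3 - <<'E'
from h import *
w=snap('wrist','w9');st=arm.get_state();print(st['tcp_pos'])
b=blob(w,(346,220),(0,0,120),(180,70,255),50);e=ell(b);d,_=circ([(w,e)],.030,.077,(.45,-.01));print(e,d,_,circ([(w,e)],.030,None,(.45,-.01,.08)))
t=fromfile(snap('top'),'top0');et=ell(blob(t,(336,248),(0,0,130),(180,70,255),20));print(et,circ([(t,et)],.03,.077),circ([(w,e),(t,et)],.03))
for lo in(8,15,25):print(barfit([w],.036,.012,.098,d,.26,lo=lo,hi=lo*2))
cv2.imwrite('pics/c9.png',cv2.resize(cv2.cvtColor(w['img'],cv2.COLOR_RGB2BGR)[170:270,290:400],None,fx=5,fy=5))
E
```

```text
[ 0.44765283 -0.04045516  0.24218051]
((347.06951904296875, 218.14976501464844), (69.3475341796875, 72.09415435791016), 71.34120178222656) [ 0.4473 -0.0153] [-0.   0.   0.4] (array([ 0.4481, -0.0151,  0.0739]), array([0., 0., 0.]))
((335.1083984375, 247.5308380126953), (27.85264778137207, 28.203811645507812), 47.06303024291992) (array([ 0.4486, -0.0151]), array([ 0. ,  0. , -0.5])) (array([ 0.4483, -0.015 ,  0.0732]), array([-0. ,  0.1, -0.1, -0. ,  0.2, -0.6]))
(array([ 0.4475, -0.0152,  0.3588]), np.float64(0.52))
(array([ 0.4466, -0.0155,  0.3546]), np.float64(0.55))
(array([ 0.4443, -0.0168,  0.3335]), np.float64(0.68))
```

View pics/c9.png

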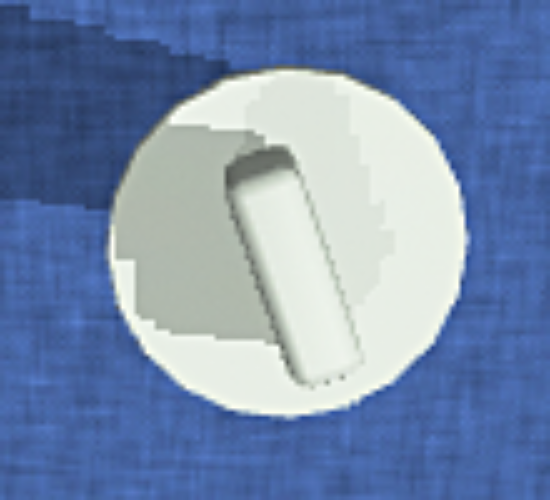

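Scaled: 0.03 m is 0.6, 0.0252 m is 0.504, -0.12 rad is -0.0382.

```bash
echo '[{"d": [0,0.504,0],"aperture": 1},{"d": [0,0,0.6],"spin": -0.0382,"aperture": 1},{"d": [0,0,0.6],"spin": -0.0382,"aperture": 1},{"d": [0,0,0.6],"spin": -0.035,"aperture": 1},{"aperture": 1}]' > m.json && python3 -m crank m.json; echo '[{"d": [0,0,0.5],"aperture": 1},{"d": [0,0,0.5],"aperture": 1},{"aperture": 1},{"aperture": 1}]' > m.json && python3 -m crank m.json; python3 -c "
from h import *
w=snap('wrist');s=arm.get_state();print(s['tcp_pos'],s['joint_pos'])
b=blob(w,(320,330),(0,0,120),(180,70,255),110);e=ell(b);print(e,circ([(w,e)],.030,.077,(.45,-.01)))"
```

```text
time: 22.0
tcp_pos: [0.4456, -0.0144, 0.1487]
tcp_rot: [[-0.94, -0.342, -0.005], [-0.342, 0.94, 0.002], [0.005, 0.004, -1.0]]
contact_force: [-0.7, -0.5, 0.5]
opening: 0.998
finger_force: 0.0
time: 22.4
tcp_pos: [0.4481, -0.0149, 0.1039]
tcp_rot: [[-0.941, -0.34, 0.001], [-0.34, 0.941, -0.0], [-0.001, -0.0, -1.0]]
contact_force: [1.1, -0.2, 0.9]
opening: 0.999
finger_force: 0.0
[ 0.44855488 -0.01495585  0.10438991] [-3.26330034e-01 -3.63037310e-01 -5.63524401e-01  1.36833677e+00
  8.63605918e-05 -6.73540492e-01]
((315.1562805175781, 286.0310974121094), (112.56116485595703, 122.2206039428711), 90.69415283203125) (array([ 0.4474, -0.0153]), array([0. , 0.1, 0.7]))
```

Scaled: 0.012 m is 0.24, 0.011 m is 0.22.

```bash
echo '[{"d": [0.02,0,0.24],"aperture": 0.8},{"d": [0,0,0.22],"aperture": 0.6},{"aperture": 0.4},{"aperture": 0.3},{"aperture": 0.2}]' > m.json && python3 -m crank m.json; echo '[{"aperture": 0.1},{"aperture": 0},{"aperture": 0},{"aperture": 0},{"aperture": 0}]' > m.json && python3 -m crank m.json; echo '[{"aperture": 0},{"aperture": 0},{"aperture": 0}]' > m.json && python3 -m crank m.json
```

```text
time: 22.95
tcp_pos: [0.4469, -0.0147, 0.0796]
tcp_rot: [[-0.94, -0.342, 0.0], [-0.342, 0.94, 0.0], [-0.0, -0.0, -1.0]]
contact_force: [0.8, 0.3, -0.2]
opening: 0.2
finger_force: 0.0
time: 23.45
tcp_pos: [0.4469, -0.0148, 0.0796]
tcp_rot: [[-0.94, -0.342, 0.001], [-0.342, 0.94, -0.0], [-0.001, -0.0, -1.0]]
contact_force: [-0.7, 0.4, 3.2]
opening: 0.123
finger_force: 60.3
time: 23.75
tcp_pos: [0.447, -0.0148, 0.0796]
tcp_rot: [[-0.94, -0.342, 0.001], [-0.342, 0.94, -0.0], [-0.001, -0.0, -1.0]]
contact_force: [-0.2, 0.5, 5.3]
opening: 0.124
finger_force: 60.5
```

Scaled: -0.04 m is -0.8, -0.03 m is -0.6, 0.12 rad is 0.0382.

```bash
echo '[{"d": [0,0,-0.2],"aperture": 0},{"d": [0,0,-0.6],"aperture": 0},{"d": [0,0,-0.8],"aperture": 0},{"d": [0,0,-0.8],"spin": 0.0382,"aperture": 0},{"d": [0,0,-0.8],"spin": 0.0382,"aperture": 0}]' > m.json && python3 -m crank m.json; echo '[{"d": [0,0,-0.8],"spin": 0.035,"aperture": 0},{"aperture": 0},{"aperture": 0}]' > m.json && python3 -m crank m.json; python3 -c "
from h import *
w=snap('wrist','w10');s=arm.get_state();p=s['tcp_pos'];print(p)
b=blob(w,(320,330),(0,0,120),(180,70,255),110);e=ell(b);print(e,circ([(w,e)],.030,p[2]-.0026,p[:2]),circ([(w,e)],.030,None,p))"
```

```text
time: 24.25
tcp_pos: [0.4462, -0.0146, 0.241]
tcp_rot: [[-0.995, -0.104, -0.0], [-0.104, 0.995, 0.0], [0.0, 0.0, -1.0]]
contact_force: [0.1, -0.8, -1.3]
opening: 0.12
finger_force: 59.6
time: 24.55
tcp_pos: [0.447, -0.0149, 0.2799]
tcp_rot: [[-1.0, -0.0, 0.001], [-0.0, 1.0, -0.0], [-0.001, -0.0, -1.0]]
contact_force: [-0.0, -0.3, -1.3]
opening: 0.123
finger_force: 59.7
[ 0.44650511 -0.01468027  0.27862892]
((317.9806213378906, 313.6589050292969), (130.9217529296875, 138.95663452148438), 79.44800567626953) (array([ 0.4482, -0.0137]), array([-0. , -0.1, -1.2])) (array([ 0.4468, -0.0137,  0.2788]), array([0., 0., 0.]))
```

Scaled: -0.04 m is -0.8, -0.03 m is -0.6.

```bash
echo '[{"d": [0,-0.6,0],"aperture": 0},{"d": [0,-0.8,0],"aperture": 0},{"d": [0,-0.8,0],"aperture": 0},{"d": [0,-0.8,0],"aperture": 0},{"d": [0,-0.8,0],"aperture": 0}]' > m.json && python3 -m crank m.json >/dev/null; echo '[{"d": [0,-0.8,0],"aperture": 0},{"d": [0,-0.8,0],"aperture": 0},{"d": [0,-0.8,0],"aperture": 0},{"d": [0,-0.5,0],"aperture": 0},{"aperture": 0}]' > m.json && python3 -m crank m.json; echo '[{"aperture": 0},{"aperture": 0}]' > m.json && python3 -m crank m.json
```

```text
time: 25.6
tcp_pos: [0.4452, -0.3518, 0.2762]
tcp_rot: [[-1.0, 0.003, -0.003], [0.003, 1.0, 0.003], [0.003, 0.003, -1.0]]
contact_force: [-0.4, -0.3, -1.3]
opening: 0.121
finger_force: 59.7
time: 25.8
tcp_pos: [0.4463, -0.3485, 0.2786]
tcp_rot: [[-1.0, -0.0, -0.001], [-0.0, 1.0, 0.001], [0.001, 0.001, -1.0]]
contact_force: [-0.5, 1.0, -0.1]
opening: 0.121
finger_force: 59.7
```

Correct by (+0.001, -0.001) and lower; the home TCP z should be about 0.1636.

Scaled: 0.03 m is 0.6, -0.001 m is -0.02.

```bash
echo '[{"d": [-0.02,-0.02,0.4],"aperture": 0},{"d": [0,0,0.6],"aperture": 0},{"d": [0,0,0.4],"aperture": 0},{"d": [0,0,0.3],"aperture": 0},{"aperture": 0}]' > m.json && python3 -m crank m.json; echo '[{"d": [0,0,0.2],"aperture": 0},{"d": [0,0,0.1],"aperture": 0},{"d": [0,0,0.1],"aperture": 0},{"aperture": 0}]' > m.json && python3 -m crank m.json; echo '[{"d": [0,0,0.08],"aperture": 0},{"aperture": 0}]' > m.json && python3 -m crank m.json
```

```text
time: 26.3
tcp_pos: [0.4469, -0.349, 0.1922]
tcp_rot: [[-1.0, -0.0, -0.002], [-0.0, 1.0, 0.003], [0.002, 0.003, -1.0]]
contact_force: [-1.0, 0.2, -0.6]
opening: 0.125
finger_force: 59.6
time: 26.7
tcp_pos: [0.4474, -0.3506, 0.1738]
tcp_rot: [[-1.0, 0.001, -0.0], [0.001, 1.0, 0.0], [0.0, 0.0, -1.0]]
contact_force: [0.8, -0.2, -2.2]
opening: 0.124
finger_force: 59.6
time: 26.9
tcp_pos: [0.4474, -0.3507, 0.17]
tcp_rot: [[-1.0, 0.001, -0.0], [0.001, 1.0, 0.0], [0.0, 0.0, -1.0]]
contact_force: [0.2, -0.2, -0.8]
opening: 0.118
finger_force: 59.6
```

Scaled: 0.004 m is 0.08, 0.001 m is 0.02.

```bash
echo '[{"d": [0,0.02,0.08],"aperture": 0},{"aperture": 0}]' > m.json && python3 -m crank m.json; echo '[{"d": [0,0,0.04],"aperture": 0},{"aperture": 0}]' > m.json && python3 -m crank m.json; echo '[{"d": [0,0,0.02],"aperture": 0},{"aperture": 0}]' > m.json && python3 -m crank m.json; 
```

```text
time: 27.1
tcp_pos: [0.4473, -0.3494, 0.1658]
tcp_rot: [[-1.0, 0.001, -0.0], [0.001, 1.0, 0.001], [0.0, 0.001, -1.0]]
contact_force: [-0.1, 0.7, -1.0]
opening: 0.124
finger_force: 59.6
time: 27.3
tcp_pos: [0.4474, -0.3496, 0.164]
tcp_rot: [[-1.0, 0.001, -0.0], [0.001, 1.0, 0.0], [0.0, 0.0, -1.0]]
contact_force: [-0.9, -0.6, -1.2]
opening: 0.125
finger_force: 59.6
time: 27.5
tcp_pos: [0.4475, -0.3497, 0.1638]
tcp_rot: [[-1.0, 0.001, 0.0], [0.001, 1.0, -0.0], [-0.0, -0.0, -1.0]]
contact_force: [-1.6, 1.2, 3.5]
opening: 0.119
finger_force: 60.1
```

Scaled: -0.01 m is -0.2, -0.0005 m is -0.01.

```bash
echo '[{"d": [0,0,-0.01],"aperture": 0.3},{"aperture": 0.5},{"aperture": 0.5},{"aperture": 0.5},{"d": [0,0,-0.2],"aperture": 0.5}]' > m.json && python3 -m crank m.json; echo '[{"d": [0,0,-0.6],"aperture": 0.6},{"d": [0,0,-0.8],"aperture": 1},{"d": [0,0,-0.8],"aperture": 1},{"aperture": 1},{"aperture": 1}]' > m.json && python3 -m crank m.json
python3 -c "
from h import *
w=snap('wrist','w11');p=arm.get_state()['tcp_pos'];print(p)
b=blob(w,(320,210),(0,0,130),(180,50,255),50);e=ell(b);print(e,circ([(w,e)],.030,.161,(.447,-.35)))
print('flange',edgefit([w],[(.056,.106)],(.4477,-.3497),.008))"
echo '[{"d": [0,0.8,0],"aperture": 1},{"d": [0,0.8,0],"aperture": 1},{"d": [0,0.8,0],"aperture": 1},{"d": [0,0.8,0],"aperture": 1},{"d": [0,0.8,0],"aperture": 1}]' > m.json && python3 -m crank m.json >/dev/null;echo '[{"d": [0,0.8,0],"aperture": 1},{"d": [0,0.8,0],"aperture": 1},{"d": [0,0.8,0],"aperture": 1},{"d": [0,0.8,0],"aperture": 1},{"d": [0,0.8,0],"aperture": 1}]' > m.json && python3 -m crank m.json >/dev/null;echo '[{"d": [0,0.8,0],"aperture": 1},{"d": [0,0.8,0],"aperture": 1},{"d": [0,0.8,0],"aperture": 1},{"d": [0,0.8,0],"aperture": 1},{"d": [0,0.8,0],"aperture": 1}]' > m.json && python3 -m crank m.json >/dev/null;echo '[{"d": [0,0.8,0.2],"aperture": 1},{"d": [0,0.8,0.2],"aperture": 1},{"d": [0,0.4,0],"aperture": 1},{"aperture": 1},{"aperture": 1}]' > m.json && python3 -m crank m.json
python3 -c "
from h import *
w=snap('wrist','w12');s=arm.get_state();print(s['tcp_pos'],s['joint_pos'][5])
a=cv2.imread('pics/w11.png')[60:420,160:560];b=cv2.imread('pics/w12.png')[60:420,160:560]
cv2.imwrite('pics/c1112.png',np.hstack([a,b]))"
```

```text
time: 28.0
tcp_pos: [0.4469, -0.3491, 0.1727]
tcp_rot: [[-1.0, 0.001, -0.001], [0.001, 1.0, 0.002], [0.001, 0.002, -1.0]]
contact_force: [-0.4, -0.1, -0.1]
opening: 0.501
finger_force: 0.0
time: 28.5
tcp_pos: [0.4479, -0.3503, 0.2854]
tcp_rot: [[-1.0, 0.001, 0.002], [0.001, 1.0, -0.002], [-0.002, -0.002, -1.0]]
contact_force: [0.0, -0.4, -0.6]
opening: 1.003
finger_force: 0.0
[ 0.44750659 -0.34980807  0.28391446]
((319.4757995605469, 230.9351348876953), (78.48973083496094, 81.78103637695312), 85.84080505371094) (array([ 0.4471, -0.3485]), array([-0. ,  0. ,  0.4]))
flange (array([ 0.4463, -0.3488]), np.float64(0.9))
time: 30.55
tcp_pos: [0.4473, 0.3501, 0.2626]
tcp_rot: [[-1.0, -0.0, -0.002], [-0.0, 1.0, -0.001], [0.002, -0.001, -1.0]]
contact_force: [0.0, -1.1, 1.1]
opening: 1.001
finger_force: 0.0
[0.4476985  0.34963025 0.26309943] 0.43381979712329727
```

View pics/c1112.png

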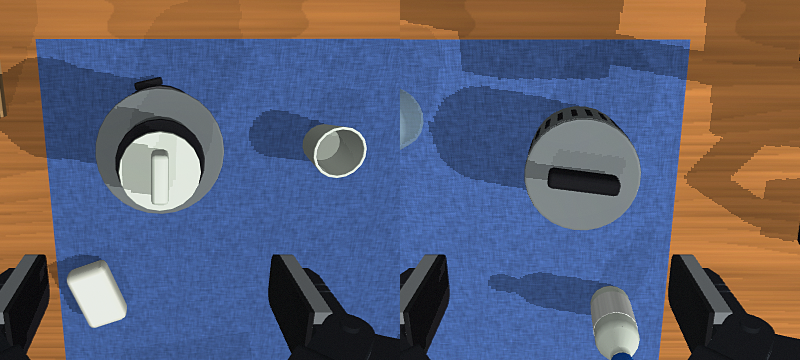

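Left: cartridge seated and nest complete. Right: the grey cover is at about (343,234) full-image, with its black bar nearly along +y. I'll measure it.

```bash
python3 - <<'E'
from h import *
w=snap('wrist');t=fromfile(snap('top'),'top0')
x0=onz(w,(343,234),.089)[:2]
print('cap',edgefit([w],[(.051,.089)],x0),edgefit([w],[(.051,.089)],x0,.008,True),edgefit([t],[(.051,.089)],x0))
b=blob(w,(344,242),(0,0,0),(180,255,60),48,hull=False);r=cv2.minAreaRect(b);print(r)
bp=cv2.boxPoints(r);wp=np.array([onz(w,q,.105)[:2] for q in bp]);print(wp.mean(0))
e=[wp[1]-wp[0],wp[2]-wp[1]];l=max(e,key=np.linalg.norm);print('th',np.arctan2(l[1],l[0]),[np.linalg.norm(x) for x in e])
print(barfit([w],.06,.014,.111,x0,1.46))
E
```

```text
cap (array([0.4633, 0.3713]), np.float64(0.83)) (array([ 0.4671,  0.3723, -0.0074]), np.float64(0.15)) (array([0.4664, 0.3717]), np.float64(0.37))
((344.16925048828125, 240.64617919921875), (72.93242645263672, 20.837833404541016), 7.125016689300537)
[0.46382979 0.3720571 ]
th 1.4415783056155336 [np.float64(0.017895764493283433), np.float64(0.05976562258320205)]
(array([0.4624, 0.3717, 1.3895]), np.float64(1.32))
```

Scaled: 0.022 m is 0.44, -0.018 m is -0.36, 0.14 rad is 0.0446.

```bash
echo '[{"d": [-0.36,0.44,0],"aperture": 1},{"spin": 0.0446,"aperture": 1},{"spin": 0.0446,"aperture": 1},{"spin": 0.0446,"aperture": 1},{"spin": 0.0446,"aperture": 1}]' > m.json && python3 -m crank m.json >/dev/null; echo '[{"spin": 0.0446,"aperture": 1},{"spin": 0.0446,"aperture": 1},{"spin": 0.0446,"aperture": 1},{"spin": 0.0446,"aperture": 1},{"d": [0,0,0.4],"spin": 0.0446,"aperture": 1}]' > m.json && python3 -m crank m.json >/dev/null; echo '[{"d": [0,0,0.4],"spin": 0.0446,"aperture": 1},{"d": [0,0,0.4],"spin": 0.0446,"aperture": 1},{"d": [0,0,0.4],"spin": 0.05,"aperture": 1},{"aperture": 1},{"aperture": 1}]' > m.json && python3 -m crank m.json
python3 - <<'E'
from h import *
w=snap('wrist','w13');s=arm.get_state();print(s['tcp_pos'],s['joint_pos'][5])
print(proj(w,[.4655,.3718,.111]),proj(w,[.4655,.3718,.089]))
c=np.array(proj(w,[.4655,.3718,.105]))
b=blob(w,c,(0,0,0),(180,255,60),75,hull=False);r=cv2.minAreaRect(b);print(r)
bp=cv2.boxPoints(r);wp=np.array([onz(w,q,.105)[:2] for q in bp]);e=[wp[1]-wp[0],wp[2]-wp[1]];l=max(e,key=np.linalg.norm);print(wp.mean(0),'th',np.arctan2(l[1],l[0])%np.pi,[np.linalg.norm(x) for x in e])
print(edgefit([w],[(.051,.089)],(.4655,.3718)),edgefit([w],[(.051,.089)],(.4655,.3718),.008,True))
E
```

```text
time: 32.2
tcp_pos: [0.4662, 0.3716, 0.1844]
tcp_rot: [[0.116, 0.993, 0.0], [0.993, -0.116, 0.0], [0.0, 0.0, -1.0]]
contact_force: [0.1, -0.7, 0.7]
opening: 1.0
finger_force: 0.0
[0.46655983 0.37194522 0.18512897] 2.1414476217543164
[318.52513812 258.53692435] [318.53579113 246.77027749]
((318.4999694824219, 252.0), (22.999996185302734, 95.99998474121094), 0.0)
[0.46556886 0.37254179] th 1.4453316250445634 [np.float64(0.06269079646937697), np.float64(0.013573013354434529)]
(array([0.4652, 0.3735]), np.float64(1.29)) (array([ 0.4652,  0.3701, -0.0058]), np.float64(0.42))
```

View pics/w13.png

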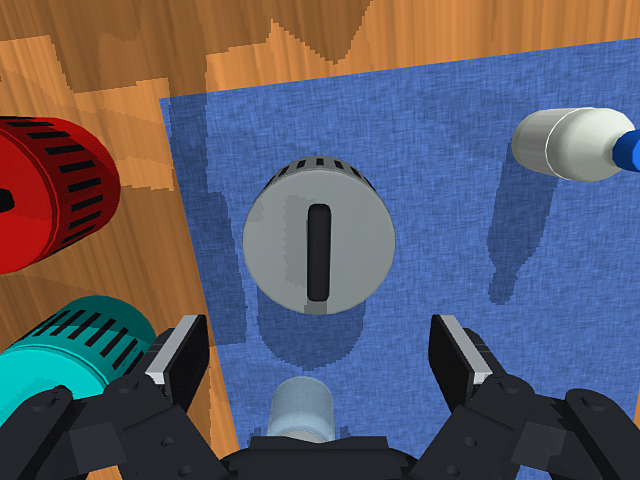

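The cover is aligned: its bar is vertical at (318,252) and the cap centred at (319,241). Descend and grip.

Scaled: 0.03 m is 0.6, -0.001 m is -0.02.

```bash
echo '[{"d": [0,-0.02,0.6],"aperture": 1},{"d": [0,0,0.6],"aperture": 1},{"d": [0,0,0.4],"aperture": 0.8},{"d": [0,0,0.22],"aperture": 0.6},{"aperture": 0.5}]' > m.json && python3 -m crank m.json; echo '[{"aperture": 0.3},{"aperture": 0.2},{"aperture": 0.1},{"aperture": 0},{"aperture": 0}]' > m.json && python3 -m crank m.json;echo '[{"aperture": 0},{"aperture": 0},{"aperture": 0},{"aperture": 0}]' > m.json && python3 -m crank m.json
```

```text
time: 32.75
tcp_pos: [0.4648, 0.3721, 0.0925]
tcp_rot: [[0.118, 0.993, -0.001], [0.993, -0.118, -0.0], [-0.0, -0.001, -1.0]]
contact_force: [-0.5, -0.6, 0.2]
opening: 0.514
finger_force: 0.0
time: 33.25
tcp_pos: [0.4661, 0.373, 0.0947]
tcp_rot: [[0.119, 0.993, 0.003], [0.993, -0.119, 0.001], [0.002, 0.003, -1.0]]
contact_force: [-0.4, -0.3, 5.7]
opening: 0.148
finger_force: 60.1
time: 33.65
tcp_pos: [0.4662, 0.3729, 0.0947]
tcp_rot: [[0.12, 0.993, 0.003], [0.993, -0.12, 0.001], [0.002, 0.003, -1.0]]
contact_force: [-0.8, -0.1, 5.7]
opening: 0.145
finger_force: 60.1
```

Scaled: -0.04 m is -0.8, -0.03 m is -0.6, -0.12 rad is -0.0382.

```bash
echo '[{"d": [0,0,-0.2],"aperture": 0},{"d": [0,0,-0.6],"aperture": 0},{"d": [0,0,-0.8],"aperture": 0},{"d": [0,0,-0.8],"aperture": 0},{"d": [0,0,-0.8],"spin": -0.0382,"aperture": 0}]' > m.json && python3 -m crank m.json; echo '[{"d": [0,0,-0.8],"aperture": 0},{"d": [0,0,-0.4],"aperture": 0},{"aperture": 0},{"aperture": 0}]' > m.json && python3 -m crank m.json
python3 - <<'E'
from h import *
w=snap('wrist','w14');s=arm.get_state();p=s['tcp_pos'];print(p)
z=p[2]-.0947+.089
print(edgefit([w],[(.051,z)],p[:2],.009),edgefit([w],[(.051,z)],p[:2],.009,True))
E
```

```text
time: 34.15
tcp_pos: [0.4646, 0.3722, 0.255]
tcp_rot: [[-0.001, 1.0, 0.0], [1.0, 0.001, 0.0], [0.0, 0.0, -1.0]]
contact_force: [1.1, 0.5, -2.2]
opening: 0.146
finger_force: 59.1
time: 34.55
tcp_pos: [0.465, 0.3724, 0.3124]
tcp_rot: [[-0.0, 1.0, -0.0], [1.0, 0.0, 0.0], [0.0, -0.0, -1.0]]
contact_force: [0.0, -0.0, -1.9]
opening: 0.144
finger_force: 59.1
[0.46468451 0.37221028 0.31139139]
(array([0.4635, 0.3707]), np.float64(1.57)) (array([ 0.4644,  0.3713, -0.0029]), np.float64(1.25))
```

View pics/w14.png

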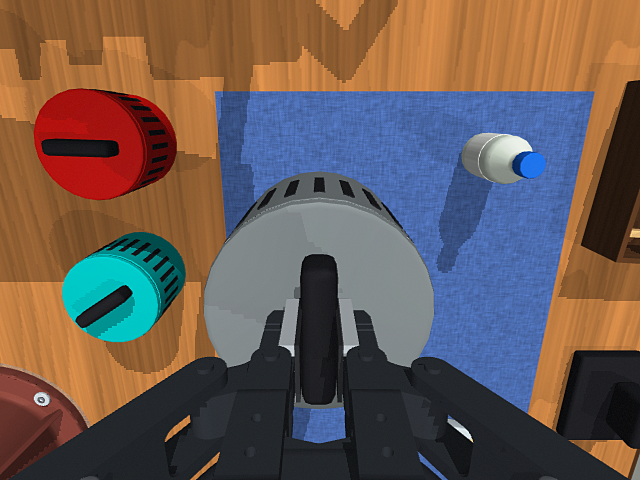

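Cover is held level (cap centre at about (320,308)). Carry it to the bin.

Scaled: -0.04 m is -0.8, -0.001 m is -0.02.

```bash
echo '[{"d": [-0.6,0,0],"aperture": 0},{"d": [-0.8,-0.02,0],"aperture": 0},{"d": [-0.8,-0.02,0],"aperture": 0},{"d": [-0.8,-0.02,0],"aperture": 0},{"d": [-0.8,-0.02,0],"aperture": 0}]' > m.json && python3 -m crank m.json >/dev/null; echo '[{"d": [-0.8,-0.02,0],"aperture": 0},{"d": [-0.8,-0.02,0],"aperture": 0},{"d": [-0.8,-0.02,0],"aperture": 0},{"d": [-0.8,-0.02,0],"aperture": 0},{"d": [-0.8,-0.02,0],"aperture": 0}]' > m.json && python3 -m crank m.json >/dev/null; echo '[{"d": [-0.8,-0.02,0],"aperture": 0},{"d": [-0.8,-0.02,0],"aperture": 0},{"d": [-0.8,-0.02,0],"aperture": 0},{"d": [-0.8,-0.02,0],"aperture": 0},{"d": [-0.8,-0.02,0],"aperture": 0}]' > m.json && python3 -m crank m.json; echo '[{"d": [-0.8,-0.02,0],"aperture": 0},{"d": [-0.8,-0.02,0],"aperture": 0},{"d": [-0.8,-0.02,0],"aperture": 0},{"aperture": 0},{"aperture": 0}]' > m.json && python3 -m crank m.json
```

```text
time: 36.1
tcp_pos: [0.4501, -0.2188, 0.3108]
tcp_rot: [[0.0, 1.0, -0.002], [1.0, -0.0, 0.002], [0.002, -0.002, -1.0]]
contact_force: [0.9, -0.7, -1.8]
opening: 0.145
finger_force: 59.1
time: 36.6
tcp_pos: [0.4472, -0.3377, 0.3105]
tcp_rot: [[0.002, 1.0, -0.002], [1.0, -0.002, 0.003], [0.003, -0.002, -1.0]]
contact_force: [0.3, 0.7, -2.6]
opening: 0.144
finger_force: 59.1
```

Scaled: -0.0115 m is -0.23, 0.0003 m is 0.006.

```bash
echo '[{"d": [-0.23,0.006,0],"aperture": 0},{"aperture": 0},{"aperture": 0},{"aperture": 0}]' > m.json && python3 -m crank m.json; echo '[{"d": [0,0,0.4],"aperture": 0},{"d": [0,0,0.5],"aperture": 0},{"d": [0,0,0.4],"aperture": 0},{"d": [0,0,0.2],"aperture": 0},{"aperture": 0}]' > m.json && python3 -m crank m.json
```

```text
time: 37.0
tcp_pos: [0.4485, -0.3486, 0.313]
tcp_rot: [[-0.001, 1.0, 0.0], [1.0, 0.001, -0.0], [-0.0, 0.0, -1.0]]
contact_force: [0.4, 0.3, -1.8]
opening: 0.145
finger_force: 59.1
time: 37.5
tcp_pos: [0.448, -0.3483, 0.2366]
tcp_rot: [[-0.0, 1.0, -0.001], [1.0, 0.0, 0.002], [0.002, -0.001, -1.0]]
contact_force: [0.9, 0.7, -2.0]
opening: 0.149
finger_force: 59.0
```

Scaled: 0.01 m is 0.2, 0.006 m is 0.12.

```bash
echo '[{"d": [0,0,0.2],"aperture": 0},{"d": [0,0,0.2],"aperture": 0},{"d": [0,0,0.12],"aperture": 0},{"aperture": 0}]' > m.json && python3 -m crank m.json; echo '[{"d": [0,0,0.1],"aperture": 0},{"aperture": 0}]' > m.json && python3 -m crank m.json; echo '[{"d": [0,0,0.06],"aperture": 0},{"aperture": 0}]' > m.json && python3 -m crank m.json
```

```text
time: 37.9
tcp_pos: [0.448, -0.3488, 0.2107]
tcp_rot: [[0.0, 1.0, -0.001], [1.0, -0.0, 0.001], [0.001, -0.001, -1.0]]
contact_force: [0.1, 0.5, -1.3]
opening: 0.148
finger_force: 59.1
time: 38.1
tcp_pos: [0.4483, -0.3491, 0.2063]
tcp_rot: [[0.0, 1.0, -0.0], [1.0, -0.0, 0.0], [0.0, -0.0, -1.0]]
contact_force: [0.8, 0.4, -1.6]
opening: 0.15
finger_force: 59.1
time: 38.3
tcp_pos: [0.4483, -0.3491, 0.2035]
tcp_rot: [[-0.0, 1.0, -0.0], [1.0, 0.0, 0.0], [0.0, -0.0, -1.0]]
contact_force: [-0.1, 0.2, -1.5]
opening: 0.146
finger_force: 59.1
```

Scaled: 0.002 m is 0.04.

```bash
echo '[{"d": [0,0,0.04],"aperture": 0},{"aperture": 0}]' > m.json && python3 -m crank m.json; echo '[{"d": [0,0,0.02],"aperture": 0},{"aperture": 0}]' > m.json && python3 -m crank m.json; echo '[{"d": [0,0,0.02],"aperture": 0},{"aperture": 0}]' > m.json && python3 -m crank m.json
```

```text
time: 38.5
tcp_pos: [0.4483, -0.3491, 0.2016]
tcp_rot: [[0.0, 1.0, -0.0], [1.0, -0.0, 0.0], [0.0, -0.0, -1.0]]
contact_force: [-0.2, -0.2, -1.2]
opening: 0.146
finger_force: 59.1
time: 38.7
tcp_pos: [0.4484, -0.3492, 0.2009]
tcp_rot: [[-0.0, 1.0, 0.0], [1.0, 0.0, -0.0], [-0.0, 0.0, -1.0]]
contact_force: [-0.1, -0.2, -1.5]
opening: 0.145
finger_force: 59.1
time: 38.9
tcp_pos: [0.4484, -0.3493, 0.2008]
tcp_rot: [[0.0, 1.0, 0.001], [1.0, -0.0, -0.001], [-0.001, 0.001, -1.0]]
contact_force: [-1.6, 1.1, 4.7]
opening: 0.145
finger_force: 59.9
```

Contact at 0.2008 (expected 0.2007), so the cover is seated. Release, rise and check.

Scaled: -0.01 m is -0.2.

```bash
echo '[{"aperture": 0.3},{"aperture": 0.5},{"aperture": 0.5},{"aperture": 0.5},{"d": [0,0,-0.2],"aperture": 0.5}]' > m.json && python3 -m crank m.json; echo '[{"d": [0,0,-0.6],"aperture": 0.5},{"d": [0,0,-0.8],"aperture": 0.5},{"d": [0,0,-0.6],"aperture": 0.5},{"d": [0.8,0,0],"aperture": 0.5},{"d": [0.8,0,0],"aperture": 0.5}]' > m.json && python3 -m crank m.json; echo '[{"d": [0.8,0,0],"aperture": 0.5},{"d": [0.8,0,0],"aperture": 0.5},{"aperture": 0.5},{"aperture": 0.5},{"aperture": 0.5}]' > m.json && python3 -m crank m.json
python3 - <<'E'
from h import *
s=snap('side','s2');w=snap('top','t2')
x0=(.448,-.35)
print('cap',edgefit([w],[(.051,.195)],x0,.012),'flange',edgefit([w],[(.056,.106)],x0,.012))
a=cv2.resize(cv2.imread('pics/s2.png')[190:390,260:460],None,fx=2,fy=2);b=cv2.resize(cv2.imread('pics/t2.png')[150:350,400:600],None,fx=2,fy=2)
cv2.imwrite('pics/fin.png',np.hstack([a,b]))
E
```

```text
time: 39.4
tcp_pos: [0.4479, -0.3485, 0.2087]
tcp_rot: [[0.0, 1.0, -0.001], [1.0, -0.0, 0.002], [0.002, -0.001, -1.0]]
contact_force: [-0.9, -0.6, 0.6]
opening: 0.5
finger_force: 0.0
time: 39.9
tcp_pos: [0.4485, -0.2693, 0.3114]
tcp_rot: [[0.002, 1.0, 0.002], [1.0, -0.002, -0.001], [-0.001, 0.002, -1.0]]
contact_force: [1.4, -0.3, 0.2]
opening: 0.501
finger_force: 0.0
time: 40.4
tcp_pos: [0.4484, -0.1898, 0.3101]
tcp_rot: [[0.0, 1.0, 0.0], [1.0, -0.0, -0.0], [-0.0, 0.0, -1.0]]
contact_force: [-0.2, -0.6, -0.5]
opening: 0.501
finger_force: 0.0
cap (array([ 0.4524, -0.3667]), np.float64(2.17)) flange (array([ 0.4596, -0.3389]), np.float64(2.34))
```

View pics/fin.png

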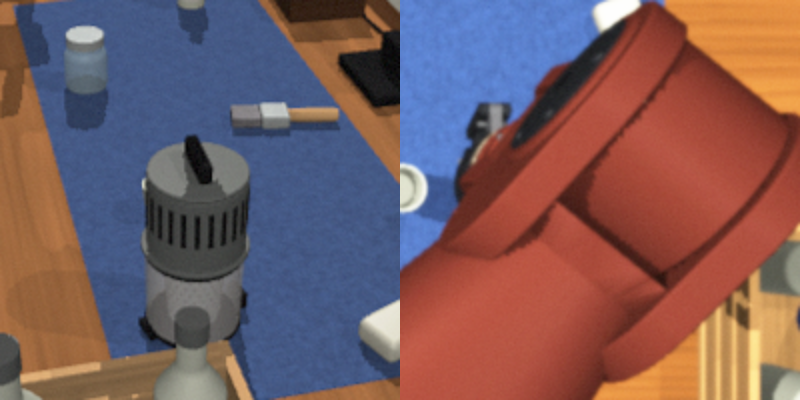

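The side view shows the cover flat and centred on the flange and the bin upright. The arm blocks the top view. The robot is clear, so I'll hand in.

```bash
python3 -c "
from rig import arm
print(arm.job_done())"
```

```text
the job is handed in; nothing more can be done
None
```

The dust bin is back together: shroud, cone, cartridge and cover each touched down within 1 mm of their seated heights, the side view shows the cover flat and centred, and the job was handed in at about 40 s (no verdict was returned).

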